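# Change the bayonet cartridges of the breathing-air filter station

## Robot

A 7-joint arm with a two-finger parallel gripper is mounted at the origin on the work surface; the furniture and walls round the work are solid. World frame = base frame: x ahead of the robot, y to its left, z up, the work surface at z = 0. Lengths are in m, angles in rad, forces in N, time in s.
With the tool pointing down it reaches from about 0.35 to 0.9 m from the base axis. Payload 8.1 kg.
Tool frame: the origin (TCP) lies between the finger pads; the fingertips stand 11 mm ahead of it and the grasp point (between the pads) lies 8 mm behind it; z points along the fingers, y is the line along which they close (so a half turn about z gives the same grasp; the last joint's range is limited). The gripper opens to 92 mm and grips with 3 to 60 N. Pads are 19 mm wide; open, the fingers measure 130 mm over their backs; the gripper's body (75 mm by 190 mm) begins 47 mm behind the grasp point.
Start: joints at [1.077, 0.434, 0.025, 1.573, -0.012, 1.134, -0.075], TCP at [0.238, -0.578, 0.214] pointing down, gripper open.
Joint ranges: [-2.62, 2.62], [-0.44, 2.09], [-1.27, 1.32], [0.08, 2.57], [-1.32, 4.46], [0.12, 2], [-2.74, 2.74]. Speed limits (rad/s): [2.22, 2.22, 3.01, 3.01, 3.14, 3.14, 3.14].

## Interface

Orientations are given as a rotation vector (axis times angle).
In Python, from cell import observe, get_image, camera_params, sign_off gives the robot as it stands.
- The arm moves only by the shell command python3 -m pendant 'ROWS' [FORCE]. ROWS is JSON, one flat list of numbers, 7 for each row, row after row: the shift along the tool's x, y, z in m, then the turn, a rotation vector about the tool's x, y, z in rad, then the finger opening in m, from 0 to 0.0918. In form: [dx, dy, dz, rx, ry, rz, jaw, dx, dy, dz, rx, ry, rz, jaw, ...]. A call has 1 to 10 rows; each row shifts and turns the commanded pose from where the row before left it, along the tool's axes as they then stand; what a row does not reach is not made up. A row lasts 1/8 s, in which the tool goes at most 62.5 mm and 10.7 degrees, less where a joint would pass 70% of its speed; a pose out of reach is approached as far as the arm can. A call is refused whole if a number of a shift passes 0.0625 or a number of a turn 0.188, either way. A call with a gripper value outside its range is refused whole. The fingers move at their own pace and stop on an object; FORCE is the grip in N (left out, the last holds). Time passes only in rows, so rows that do not move let the fingers close. It gives the time, the measured TCP pose, the force, the opening and the grip force at its end, in the units of the state.
- observe(): the state, without advancing time (a new reading comes with each control period).
- get_image(name): name is "side" or "top"; returns the picture (420x560x3 uint8, red, green, blue); there is no depth.
- camera_params(name): a dict with "intrinsics" (3x3 intrinsics, pixels), "eye" and "rotation" of the camera in the world. Camera axes: x right, y down, z forward; pixel columns grow to the right and rows downward; lengths in m; the calibration is good to about 2 mm. A picture is of the moment at which its call begins. camera_params takes no time and is no camera call.
- sign_off(): hands the job in; it is judged then, once.
The state is a dict: "clock": time; "joints": joint angles; "dq": joint speeds; "joint_efforts": joint torques, N m; "position": TCP position; "ee_rot": TCP orientation; "force": force on the tool from outside, world axes, zero at the start; "ft_torque": the same for the moment, N m; "width": opening from 0.0 (shut) to 1.0 (fully open); "gripper_force": force on a finger pad.
Only numpy, scipy, OpenCV 4.12 (cv2) and the standard library are available. Lean on these libraries where they do the work, as an engineer would, in place of code of your own. Each camera call takes 0.05 s, during which the arm holds its last target. There are 200 camera calls.

## Task

Change the cartridges of the breathing-air filter station: first shut off the air by pinching the red lock tab and, with it held in, pushing the slide away from the robot until it catches in the rear notch. Then push down, turn anticlockwise and lift out every spent cartridge (red band) and stand it in the steel tray, and fit every fresh one (blue band) from the bench, long ones in the rear row and short ones in the front row: lugs into the slots, push down against the spring, turn clockwise to the stop and let it rise into its lock. Last, with the tab pinched again, pull the slide back until it catches in the front notch; leave the other things on the bench alone.

Things in the scene. Friction and masses are not known exactly. Their poses are not given: they have to be found in the camera images.
- filter_station: fixed blue base plate 236 x 236 mm, top 22 mm up, with four bayonet collars in two rows. Origin: centre of underside; x to the rear row, y left, z up. Long yellow bar: rear row; short: front row. Each collar has two lug slots 16 mm wide (white ticks) on a line 1.05 rad (60 degrees) anticlockwise, seen from above, of the station's x; turned clockwise and locked, a grip bar lies along x (red ticks)
- socket_rear_left (a point): axis of the rear left socket (long cartridges), level with the base plate's top, 22 mm above the bench, 33 mm below the collar's rim. Bore 60 mm, collar 88 mm across, rim 55 mm above the bench; a sprung rubber seat inside pushes up with 5 to 9 N
- socket_rear_right (a point): axis of the rear right socket (long cartridges), level with the base plate's top, 22 mm above the bench, 33 mm below the collar's rim. All four sockets are alike and turned alike; either lug fits either slot; empty sockets seal themselves
- socket_front_left (a point): axis of the front left socket (short cartridges), level with the base plate's top, 22 mm above the bench, 33 mm below the collar's rim. An unlocked cartridge stands on the sprung seat with its underside 20 mm above the point; the bottom stop is at 4 mm
- socket_front_right (a point): axis of the front right socket (short cartridges), level with the base plate's top, 22 mm above the bench, 33 mm below the collar's rim. To lock: push down to 5 to 8 mm above the point, turn clockwise 60 degrees to the stop, let go: the seat lifts it to 13.5 mm above the point; pushed down again, it turns back
- shutoff (a joint): shut-off slide along the station's x: 0 = front notch, air on; 0.060 m = rear notch, shut off. It moves only while the lock tab is pinched (then about 2 N); it has about 1.5 mm of play in a notch
- lock_tab (a joint): sprung red lock tab of the slide: 0 = out (tooth in the notch when the slide stands at one), 0.0075 m = pinched fully in, about 6 N; the tooth is clear from 0.005 m. Pinch it toward the black post and hold
- shutoff_grip (a point): moves with the slide; between its black grip post and the red tab, 73 mm above the bench. Outer face of the post 12 mm to the station's +y, of the tab 20 mm to -y (12.5 mm when pinched in). Both 30 mm long along x; tops 20 mm above this point, carriage under them 28 mm below it, notched comb beside the tab 23 mm below it
- long_a: long cartridge 142 mm high: grey can 56 mm across, blue band, black cap. Origin: centre of underside, z up. Two bayonet lugs at the foot along its own +x and -x, to 36 mm from the axis, 12 mm wide, 6 to 14 mm above the underside. On the cap (top 112 mm up) a black grip bar along its own x, 50 long, 16 wide, 30 high, yellow dot at both ends. 0.26 kg, bottom-heavy. May be absent
- short_a: short cartridge 102 mm high: grey can 56 mm across, blue band, black cap. Origin: centre of underside, z up. Two bayonet lugs at the foot along its own +x and -x, to 36 mm from the axis, 12 mm wide, 6 to 14 mm above the underside. On the cap (top 72 mm up) a black grip bar along its own x, 50 long, 16 wide, 30 high, yellow dot at both ends. 0.26 kg, bottom-heavy. May be absent
- long_b: long cartridge 142 mm high: grey can 56 mm across, blue band, black cap. Origin: centre of underside, z up. Two bayonet lugs at the foot along its own +x and -x, to 36 mm from the axis, 12 mm wide, 6 to 14 mm above the underside. On the cap (top 112 mm up) a black grip bar along its own x, 50 long, 16 wide, 30 high, yellow dot at both ends. 0.26 kg, bottom-heavy. May be absent
- short_b: short cartridge 102 mm high: grey can 56 mm across, blue band, black cap. Origin: centre of underside, z up. Two bayonet lugs at the foot along its own +x and -x, to 36 mm from the axis, 12 mm wide, 6 to 14 mm above the underside. On the cap (top 72 mm up) a black grip bar along its own x, 50 long, 16 wide, 30 high, yellow dot at both ends. 0.26 kg, bottom-heavy. May be absent
- spent_long_a: spent long cartridge, if there: locked in the rear left socket at the start; like the fresh long ones in every size and detail, but its band is red
- spent_long_b: spent long cartridge, if there: locked in the rear right socket at the start; like the fresh long ones in every size and detail, but its band is red
- spent_short_a: spent short cartridge, if there: locked in the front left socket at the start; like the fresh short ones in every size and detail, but its band is red
- spent_short_b: spent short cartridge, if there: locked in the front right socket at the start; like the fresh short ones in every size and detail, but its band is red
- spent_tray: fixed open steel tray for spent cartridges, 250 mm along its x, 140 mm along its y, rim 37 mm above the bench, walls 4 mm; origin under its centre. Two stand side by side along its x
- spent_tray_in (a point): centre of the tray's inner floor, 4 mm above the bench; axes as the tray's
- grease_tin: orange tin, 67 mm across, 60 mm high; leave it. Origin at its underside
- rusty_cup: rusty cut-down tin with stubs, 70 mm across, 114 mm high; leave it. Origin at its underside
- angle_cut: angle-iron offcut, 40 x 115 x 40 mm; leave it. Origin at its underside
Mind the look-alikes: they are no part of the job. What is shaped like the spent_short_b but white is not meant.

How it is judged:
By the outcome, as a careful person would: the job done as asked, in the order asked, and still so for the second after the job is handed in, with the robot touching nothing.
Of spent_long_a, spent_long_b, spent_short_a, spent_short_b only 1 to 2 are there at a start; the rules pass over those that are not, and their reading is None.
Of long_a, short_a, long_b, short_b only 3 to 4 are there at a start; the rules pass over those that are not, and their reading is None.
At some moment in a run one of long_a, short_a, long_b, short_b may be knocked a few centimetres aside while the robot is not near it.
It also fails if it takes over 210 s, if anything falls off the work surface, if the arm or the gripper's body presses on something with over 40 N, if the wrist force passes 120 N, or if a joint passes its speed limit or range.

## Working session

There is one attempt and no reset: what is moved stays moved. The work goes in short steps, Python scripts to look and compute and a shell command to move; the robot and the scene stay as the last step left them, time stands still between calls to the robot, and variables do not carry over. Pictures are saved under pics/ and viewed, at most 14 in all, crops included, and the job is handed in when it is done.

```bash
ls; mkdir -p pics
python3 - <<'E'
from cell import *
import cv2
for n in("top","side"):
    im=get_image(n);cv2.imwrite(f"pics/{n}0.png",im[:,:,::-1]);p=camera_params(n);print(n,p)
print(observe())
E
```

```text
pics
top {'intrinsics': array([[427.24793434,   0.        , 284.43053683],
       [  0.        , 427.24793434, 209.01162535],
       [  0.        ,   0.        ,   1.        ]]), 'eye': array([ 0.2047764 , -0.06242604,  1.63231411]), 'rotation': array([-2.10295818,  2.11958475, -0.21404063])}
side {'intrinsics': array([[416.12657102,   0.        , 276.71691033],
       [  0.        , 416.12657102, 209.44671036],
       [  0.        ,   0.        ,   1.        ]]), 'eye': array([ 0.26871722, -1.31656868,  0.85867495]), 'rotation': array([-2.10518231,  0.21813559, -0.15068506])}
{'clock': 0.1, 'joints': array([ 1.07740244,  0.43519045,  0.02494792,  1.57401525, -0.01159008,
        1.13401822, -0.07509169]), 'dq': array([-0.00126205, -0.00097024, -0.00055169, -0.00156614,  0.00217705,
        0.0006433 ,  0.00033473]), 'joint_efforts': array([ 3.86295113e-03, -6.69118237e+01,  9.87735763e-01, -3.15141213e+01,
       -6.06954703e-02,  3.75535735e-02, -4.44106405e-06]), 'position': array([ 0.23784786, -0.57744059,  0.21359656]), 'ee_rot': array([-3.08042117e+00, -6.09630001e-01,  6.56935622e-04]), 'force': array([-0.38638484,  0.32659787, -0.32309547]), 'ft_torque': array([ 0.03860573,  0.01880487, -0.02544995]), 'gripper_force': 0.0, 'width': 0.9964881534578004}
```

View pics/top0.png

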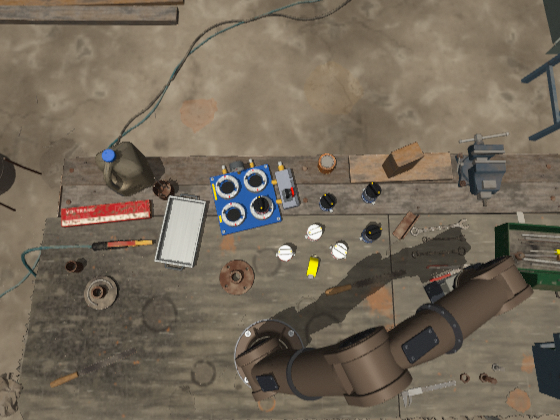

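View pics/side0.png

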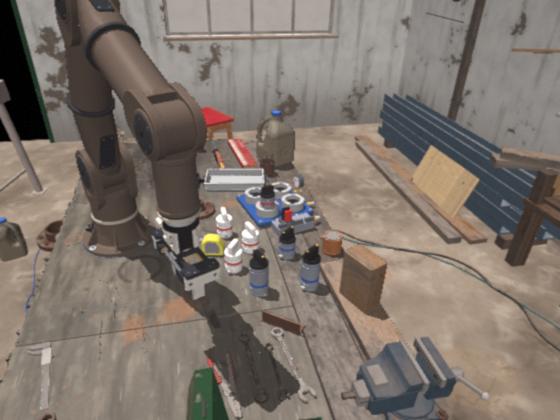

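The top view shows the station at about (245,200) px and the tray at (181,231). One spent cartridge stands in the front-right socket at (262,205). Black-capped cartridges stand at (328,201), (372,192) and (372,231). The white ones at (286,253), (315,232) and (340,251) are look-alikes.

```bash
cat > h.py <<'E'
import numpy as np,cv2
from cell import *
from scipy.spatial.transform import Rotation as R
def cam(n):
    p=camera_params(n);return p["intrinsics"],np.array(p["eye"]),R.from_rotvec(p["rotation"]).as_matrix()
def ray(n,u,v,z):
    K,e,r=cam(n);d=r@np.linalg.inv(K)@[u,v,1.];return e+d*(z-e[2])/d[2]
def proj(n,P):
    K,e,r=cam(n);c=r.T@(np.array(P)-e);q=K@c;return q[:2]/q[2]
E
python3 - <<'E'
from h import *
print(proj("top",[.5,0,0]),proj("top",[.6,0,0]))
t=cv2.imread("pics/top0.png");s=cv2.imread("pics/side0.png")
cv2.imwrite("pics/tc.png",cv2.resize(t[148:268,205:395],None,fx=4.2,fy=4.2,interpolation=cv2.INTER_CUBIC))
cv2.imwrite("pics/sc.png",cv2.resize(s[170:300,210:340],None,fx=4.5,fy=4.5,interpolation=cv2.INTER_CUBIC))
for n,z in(("top",.0),):
  for u,v in[(173,197),(209,202),(193,268),(156,261)]:print(ray(n,u,v,.037))
E
```

```text
[269.71229895 220.6406907 ] [269.70313558 195.58776624]
[0.58862416 0.37014517 0.037     ]
[0.56776051 0.23116624 0.037     ]
[0.31710938 0.2833849  0.037     ]
[0.34407362 0.42228681 0.037     ]
```

View pics/tc.png

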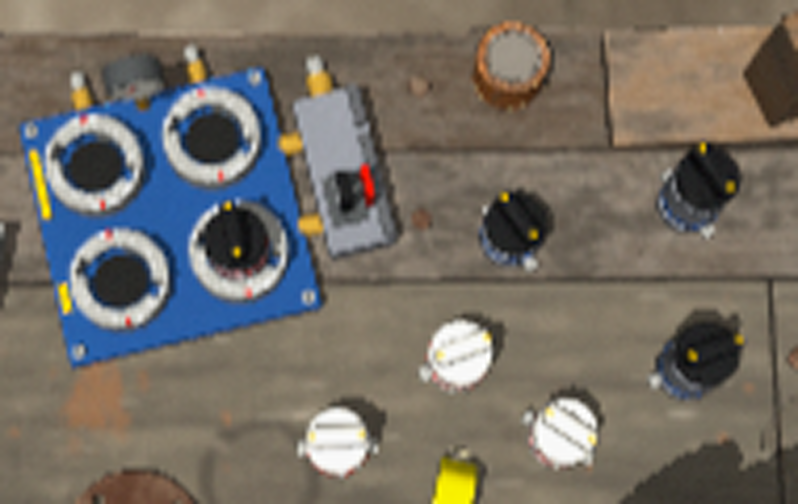

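View pics/sc.png

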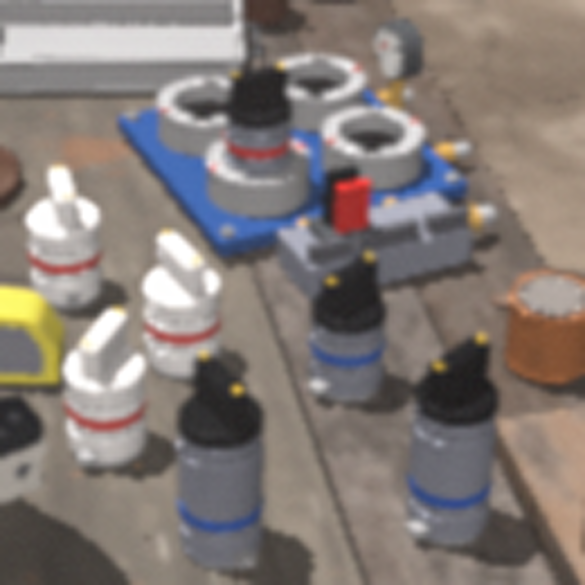

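The crops confirm the parts:
- **Spent:** spent_short_b, red band and black cap, in the front-right socket.
- **Fresh, blue bands:** one short at top crop (515,222), two long at (703,175) and (705,350).
- **Look-alikes:** three white ones with red bands, which stay where they are.

The slide is at the station's front notch, with the red tab at (367,185). Next I measure these.

```bash
cat >> h.py <<'E'
def blobs(im,lo,hi,roi,amin=2):
    h=cv2.cvtColor(im,cv2.COLOR_RGB2HSV);m=cv2.inRange(h,lo,hi);k=np.zeros_like(m);u0,v0,u1,v1=roi;k[v0:v1,u0:u1]=m[v0:v1,u0:u1]
    n,l,s,c=cv2.connectedComponentsWithStats(k);return k,[(c[i],s[i,4]) for i in range(1,n) if s[i,4]>=amin]
YEL=((18,110,90),(38,255,255))
E
python3 - <<'E'
from h import *
t=cv2.imread("pics/top0.png")[:,:,::-1].copy();s=cv2.imread("pics/side0.png")[:,:,::-1].copy()
m,_=blobs(t,(105,120,60),(125,255,255),(200,140,300,250))
pts=cv2.findNonZero(cv2.morphologyEx(m,cv2.MORPH_OPEN,np.ones((3,3)))).reshape(-1,2)
W=np.array([ray("top",u,v,.022)[:2] for u,v in pts],np.float32)
r=cv2.minAreaRect(W*1000);print("station",r);print(cv2.boxPoints(r))
m,_=blobs(t,(0,0,120),(180,70,255),(150,190,215,275))
m=cv2.morphologyEx(m,cv2.MORPH_OPEN,np.ones((3,3)));pts=cv2.findNonZero(m).reshape(-1,2)
W=np.array([ray("top",u,v,.037)[:2] for u,v in pts],np.float32);print("tray",cv2.minAreaRect(W*1000))
print("top");
for c,a in blobs(t,*YEL,(205,148,395,268))[1]:print(c.round(1),a,[ray("top",*c,z)[:2].round(4) for z in(.142,.1375,.102)])
print("side")
for c,a in blobs(s,*YEL,(210,170,340,300))[1]:print(c.round(1),a,[ray("side",*c,z)[:2].round(4) for z in(.142,.1375,.102)])
for n,im,roi in(("top",t,(205,148,330,260)),("side",s,(210,170,340,260))):
  for c,a in blobs(im,(0,190,120),(6,255,255),roi)[1]:print("red",n,c.round(1),a,ray(n,*c,.093)[:2].round(4),ray(n,*c,.08)[:2].round(4))
E
```

```text
station ((583.0137329101562, 95.79852294921875), (235.2893829345703, 234.35360717773438), 13.478255271911621)
[[441.298    182.3279  ]
 [495.92032  -45.571236]
 [724.7295     9.26915 ]
 [670.1072   237.16827 ]]Traceback (most recent call last):
  File "<stdin>", line 9, in <module>
  File "h.py", line 7, in ray
    K,e,r=cam(n);d=r@np.linalg.inv(K)@[u,v,1.];return e+d*(z-e[2])/d[2]
          ~~~^^^
  File "h.py", line 5, in cam
    p=camera_params(n);return p["intrinsics"],np.array(p["eye"]),R.from_rotvec(p["rotation"]).as_matrix()
ValueError: time passes only in moves, steps and waits
```

```bash
python3 - <<'E'
s=open("h.py").read().replace("def cam(n):","import functools\n@functools.lru_cache(None)\ndef cam(n):");open("h.py","w").write(s)
E
python3 - <<'E'
from h import *
t=cv2.imread("pics/top0.png")[:,:,::-1].copy();s=cv2.imread("pics/side0.png")[:,:,::-1].copy()
m,_=blobs(t,(0,0,120),(180,70,255),(150,190,215,275))
m=cv2.morphologyEx(m,cv2.MORPH_OPEN,np.ones((3,3)));pts=cv2.findNonZero(m).reshape(-1,2)
W=np.array([ray("top",u,v,.037)[:2] for u,v in pts],np.float32);print("tray",cv2.minAreaRect(W*1000))
print("top");
for c,a in blobs(t,*YEL,(205,148,395,268))[1]:print(c.round(1),a,[ray("top",*c,z)[:2].round(4) for z in(.142,.1375,.102)])
print("side")
for c,a in blobs(s,*YEL,(210,170,340,300))[1]:print(c.round(1),a,[ray("side",*c,z)[:2].round(4) for z in(.142,.1375,.102)])
for n,im,roi in(("top",t,(205,148,330,260)),("side",s,(210,170,340,260))):
  for c,a in blobs(im,(0,190,120),(6,255,255),roi)[1]:print("red",n,c.round(1),a,ray(n,*c,.093)[:2].round(4),ray(n,*c,.08)[:2].round(4))
# collar rims: bright low-sat pixels
m,_=blobs(t,(0,0,140),(180,60,255),(212,165,275,225),1);m=cv2.morphologyEx(m,cv2.MORPH_CLOSE,np.ones((3,3)))
for c in cv2.findContours(m,cv2.RETR_EXTERNAL,cv2.CHAIN_APPROX_NONE)[0]:
  if cv2.contourArea(c)>150:
    (u,v),(a,b),_=cv2.fitEllipse(cv2.convexHull(c));print("collar",u,v,a,b,ray("top",u,v,.055)[:2].round(4))
E
```

```text
tray ((453.03851318359375, 332.319091796875), (323.75384521484375, 246.5847930908203), 1.5070123672485352)
top
[251.2 164.4] 20 [array([0.6831, 0.062 ]), array([0.6845, 0.0623]), array([0.6959, 0.0653])]
[280.6 167.3] 28 [array([ 0.671 , -0.0451]), array([ 0.6724, -0.0451]), array([ 0.6835, -0.0447])]
[223.8 171.2] 20 [array([0.658 , 0.1611]), array([0.6593, 0.1618]), array([0.6701, 0.1671])]
[238.3 172.7] 3 [array([0.6521, 0.1084]), array([0.6535, 0.1089]), array([0.6642, 0.113 ])]
[274.  181.7] 24 [array([ 0.6172, -0.0208]), array([ 0.6184, -0.0207]), array([ 0.6283, -0.0197])]
[371.6 182.8] 5 [array([ 0.6099, -0.373 ]), array([ 0.6111, -0.3739]), array([ 0.6208, -0.3813])]
[214.2 191.4] 36 [array([0.5829, 0.1944]), array([0.584 , 0.1951]), array([0.593 , 0.2013])]
[378.5 192. ] 6 [array([ 0.5755, -0.396 ]), array([ 0.5767, -0.397 ]), array([ 0.5855, -0.405 ])]
[324.5 194.5] 4 [array([ 0.568, -0.202]), array([ 0.5691, -0.2025]), array([ 0.5777, -0.2058])]
[258.7 196.7] 3 [array([0.562 , 0.0342]), array([0.5631, 0.0344]), array([0.5716, 0.0367])]
[278.7 201.1] 27 [array([ 0.5449, -0
[... 1430 characters left out ...]
.3 245. ] 7 [array([ 0.6101, -0.3764]), array([ 0.6122, -0.3704]), array([ 0.6291, -0.3239])]
[307.2 250.8] 6 [array([ 0.5758, -0.3987]), array([ 0.5777, -0.3929]), array([ 0.593 , -0.3475])]
[262.1 256.1] 8 [array([ 0.4443, -0.3984]), array([ 0.4454, -0.3927]), array([ 0.4541, -0.3472])]
red top [292.1 191.3] 15 [ 0.5933 -0.0866] [ 0.5966 -0.0868]
red side [286. 211.] 3 [ 0.5881 -0.0949] [ 0.5936 -0.0742]
collar 232.61643981933594 213.89303588867188 22.57233428955078 24.056976318359375 [0.517  0.1376]
collar 226.2455596923828 186.22999572753906 22.375282287597656 23.392047882080078 [0.6248 0.1638]
collar 254.67019653320312 179.3892059326172 22.3778133392334 23.43818473815918 [0.6509 0.0554]
```

```bash
cat > go.py <<'E'
import sys;from h import *
def delta(x,y,z,deg):
    o=observe();r0=R.from_rotvec(o["ee_rot"]).as_matrix();a=np.radians(deg);c,s=np.cos(a),np.sin(a)
    T=np.array([[c,s,0],[s,-c,0],[0,0,-1.]])
    print("t",round(o["clock"],2),"pos",o["position"].round(4),"phi",np.degrees(np.arctan2(r0[1,0],r0[0,0])).round(1),"w",round(o["width"]*.0918,4),"j7",round(o["joints"][6],2),"F",o["force"].round(1))
    print("turn",R.from_matrix(r0.T@T).as_rotvec().round(3),"then shift",(T.T@(np.array([x,y,z])-o["position"])).round(4))
if __name__=="__main__": delta(*map(float,sys.argv[1:5]))
E
python3 go.py .590 -.071 .16 13.5
```

```text
t 0.1 pos [ 0.2378 -0.5774  0.2136] phi 22.4 w 0.0915 j7 -0.08 F [-0.4  0.3 -0.3]
turn [-0.001  0.     0.155] then shift [ 0.4606 -0.4102  0.0536]
```

```bash
python3 -m pendant '[0,0,0,0,0,0.155,0.05, 0.051,-0.0456,0,0,0,0,0.05, 0.051,-0.0456,0,0,0,0,0.05, 0.051,-0.0456,0,0,0,0,0.05, 0.051,-0.0456,0,0,0,0,0.05, 0.051,-0.0456,0,0,0,0,0.05, 0.051,-0.0456,0,0,0,0,0.05, 0.051,-0.0456,0,0,0,0,0.05, 0.051,-0.0456,0,0,0,0,0.05, 0.051,-0.0456,0.054,0,0,0,0.05]' 15; python3 -m pendant '[0,0,0,0,0,0,0.05,0,0,0,0,0,0,0.05]'; python3 go.py .590 -.071 .073 13.5
python3 - <<'E'
from h import *
t=get_image("top");s=get_image("side")
a=cv2.resize(t[150:230,240:320],None,fx=5,fy=5,interpolation=cv2.INTER_CUBIC);b=cv2.resize(s[160:240,240:320],None,fx=5,fy=5,interpolation=cv2.INTER_CUBIC)
cv2.imwrite("pics/g1.png",np.hstack([a,b])[:,:,::-1])
E
```

```text
clock: 1.35
position: [0.554, -0.1241, 0.1775]
ee_rot: [3.118, 0.372, 0.01]
force: [0.5, -0.5, -1.5]
width: 0.545
gripper_force: 0.0
clock: 1.6
position: [0.5501, -0.127, 0.1753]
ee_rot: [3.12, 0.369, -0.002]
force: [-0.1, -0.2, 1.3]
width: 0.543
gripper_force: 0.0
t 1.6 pos [ 0.5501 -0.127   0.1753] phi 13.5 w 0.0498 j7 -1.27 F [-0.1 -0.2  1.3]
turn [0.    0.001 0.   ] then shift [ 0.0518 -0.0451  0.1023]
```

View pics/g1.png

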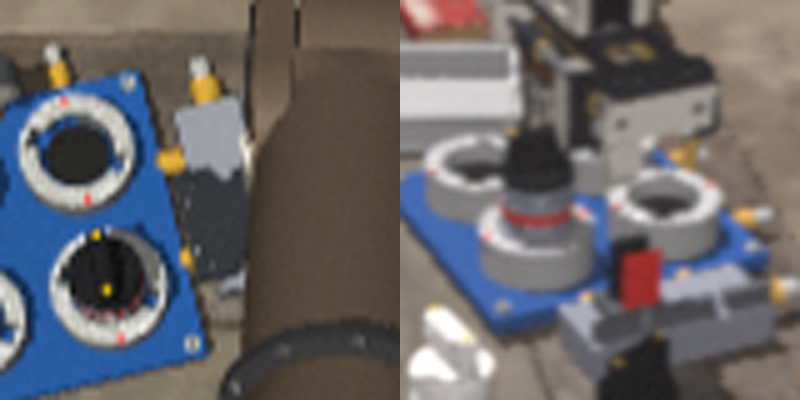

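Side crop: the red tab is at (640,275), i.e. px (288,215), which agrees with the estimate. I tilt slightly so the gripper body clears the cartridge, then descend.

```bash
python3 -m pendant '[0.026,-0.0225,0.0,0,0,0,0.05, 0.0258,-0.0226,0.015,0,0,0,0.05, 0,0,0,0.15,0,0,0.05, 0,0,0,0,0,0,0.05, 0,0.003,0.02,0,0,0,0.05, 0,0.003,0.02,0,0,0,0.05,0,0.003,0.02,0,0,0,0.05,0,0.003,0.02,0,0,0,0.05,0,0,0,0,0,0,0.05,0,0,0,0,0,0,0.05]'; python3 go.py .590 -.071 .080 13.5;python3 - <<'E'
from h import *
s=get_image("side")
b=cv2.resize(s[170:250,240:320],None,fx=6,fy=6,interpolation=cv2.INTER_CUBIC)
cv2.imwrite("pics/g2.png",b[:,:,::-1])
E
```

```text
clock: 2.95
position: [0.5909, -0.0711, 0.0809]
ee_rot: [-2.973, -0.351, 0.024]
force: [-0.2, -0.2, -0.4]
width: 0.546
gripper_force: 0.0
t 2.95 pos [ 0.5909 -0.0711  0.0809] phi 13.4 w 0.0501 j7 -1.23 F [-0.2 -0.2 -0.4]
turn [-0.149 -0.001 -0.001] then shift [-0.0008 -0.0003  0.0009]
```

View pics/g2.png

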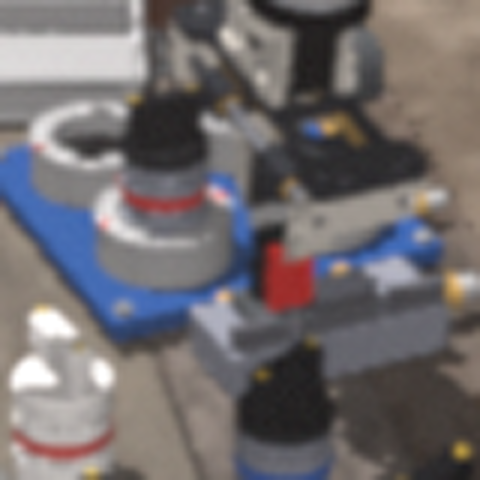

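Side crop: the red tab at (288,275) sits under the near finger at about (300,235), and the post lies between the fingers. Closing.

```bash
python3 -m pendant '[0,0,0,0,0,0,0.03,0,0,0,0,0,0,0.022,0,0,0,0,0,0,0.018,0,0,0,0,0,0,0.018,0,0,0,0,0,0,0.018,0,0,0,0,0,0,0.018]' 20; python3 go.py .590 -.071 .080 13.5
```

```text
clock: 3.75
position: [0.5913, -0.0735, 0.0796]
ee_rot: [-2.976, -0.349, 0.024]
force: [3.5, -8.6, -3.0]
width: 0.197
gripper_force: 7.9
t 3.75 pos [ 0.5913 -0.0735  0.0796] phi 13.4 w 0.0181 j7 -1.23 F [ 3.5 -8.6 -3. ]
turn [-0.146 -0.001 -0.002] then shift [-0.0006 -0.0027 -0.0004]
```

Run:
```python
from h import *
s=get_image("side");t=get_image("top")
b=cv2.resize(s[170:240,250:320],None,fx=7,fy=7,interpolation=cv2.INTER_CUBIC)
cv2.imwrite("pics/g3.png",b[:,:,::-1])
for c,a in blobs(s,(0,170,90),(8,255,255),(260,195,310,235))[1]:print(c,a)
```

```text
[286.         215.36363636] 33
```

View pics/g3.png

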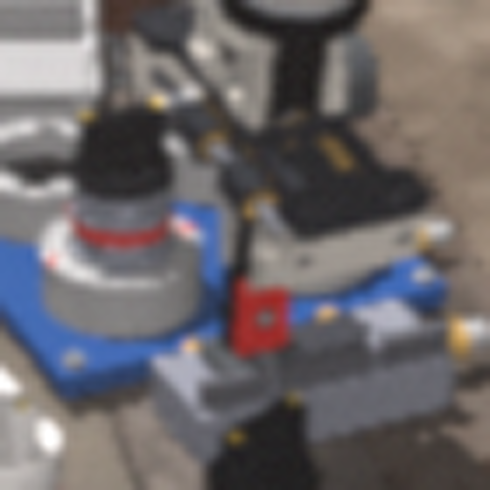

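Run:
```python
from h import *
o=observe();r=R.from_rotvec(o["ee_rot"]).as_matrix();p=o["position"]
q=lambda v:((proj("side",p+r@np.array(v))-[250,170])*7).round(0)
for v in [(0,.009,.011),(.0095,.009,.011),(-.0095,.009,.011),(0,.03,.011),(0,.009,-.05),(.037,.095,-.055),(-.037,.095,-.055),(.095,.037,-.055),(-.095,.037,-.055)]:print(v,q(v))
for y in(-.08,-.09,-.1):
  for z in(.05,.093):print(y,z,((proj("side",[.592,y,z])-[250,170])*7).round())
```

```text
(0, 0.009, 0.011) [253. 314.]
(0.0095, 0.009, 0.011) [269. 310.]
(-0.0095, 0.009, 0.011) [237. 318.]
(0, 0.03, 0.011) [271. 339.]
(0, 0.009, -0.05) [265. 221.]
(0.037, 0.095, -0.055) [412. 300.]
(-0.037, 0.095, -0.055) [277. 333.]
(0.095, 0.037, -0.055) [457. 207.]
(-0.095, 0.037, -0.055) [117. 286.]
-0.08 0.05 [250. 342.]
-0.08 0.093 [252. 271.]
-0.09 0.05 [254. 353.]
-0.09 0.093 [257. 281.]
-0.1 0.05 [259. 363.]
-0.1 0.093 [262. 291.]
```

Run:
```python
from h import *
s0=cv2.imread("pics/side0.png");s1=get_image("side")[:,:,::-1].copy()
r0=R.from_rotvec([-3.0804,-.6096,.0007]).as_matrix();p0=np.array([.2378,-.5774,.2136])
o=observe();r1=R.from_rotvec(o["ee_rot"]).as_matrix();p1=o["position"]
out=[]
for im,r,p,roi,h in((s0,r0,p0,(145,210,240,305),.046),(s1,r1,p1,(240,150,320,230),.009)):
    k=570/(roi[3]-roi[1])*.68
    c=cv2.resize(im[roi[1]:roi[3],roi[0]:roi[2]],None,fx=k,fy=k,interpolation=cv2.INTER_CUBIC)
    for v,col in(((0,h,.011),(0,255,0)),((0,-h,.011),(255,255,0)),((0,h,-.02),(0,255,0)),((0,-h,-.02),(255,255,0)),((0,0,0),(255,0,255))):
        q=(proj("side",p+r@np.array(v))-[roi[0],roi[1]]+.5)*k;cv2.circle(c,tuple(int(a) for a in q),2,col,-1)
    out.append(cv2.resize(c,(390,390)))
cv2.imwrite("pics/chk.png",np.hstack(out))
```

```text
(no output)
```

View pics/chk.png

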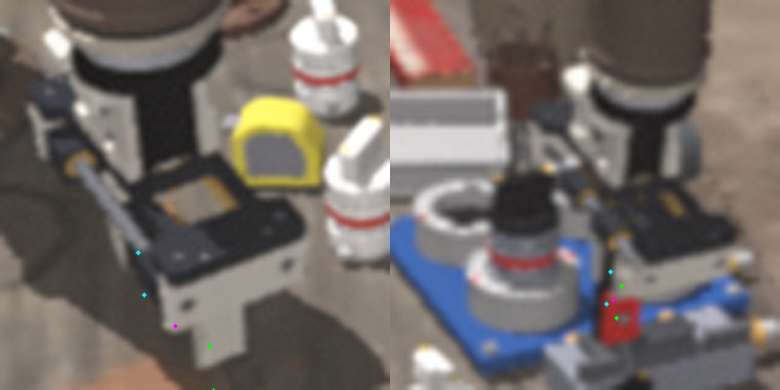

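```bash
cat > a.py <<'E'
from h import *
s=get_image("side")
m,b=blobs(s,(0,140,70),(10,255,255),(265,195,310,235));print(b)
ys,xs=np.nonzero(m);print("red bbox",xs.min(),xs.max(),ys.min(),ys.max())
for v in range(206,224): print(v," ".join("%02x%02x%02x"%tuple(s[v,u]) for u in range(278,298)))
E
python3 a.py; python3 -m pendant '[0,0,0,0,0,0,0.06,0,0,0,0,0,0,0.06,0,0,0,0,0,0,0.06]'; python3 a.py
```

```text
[(array([271.        , 203.33333333]), np.int32(3)), (array([266., 204.]), np.int32(3)), (array([285.83018868, 215.66037736]), np.int32(53))]
red bbox 265 290 203 220
206 5c647b 4c68a3 4c6cae 657499 75737a 575452 343132 52504d 8b8580 a19b94 aca59e a39d95 938c86 938d86 8f8a84 85807c 918c86 9b958e 9e9890 9d978f
207 5a627a 4b67a4 486cb0 596d9b 616575 464547 2e2c2c 4b4846 77746f 8e8882 9b958e 9b968e 938d87 938e88 817b79 746f6c 85807b 96918b 9c9790 9c968f
208 555e75 4866a3 4569b0 435e95 3c4761 2d2d33 2d2828 4a4745 74706c 87837d 969089 9a948e 98928c 98938c 8e8883 8d8882 969089 9c968f 9c968f 9a958d
209 50596e 425e97 4165aa 39548a 2c3650 35272d 4e2f2e 62514e 7b7570 89857e 98928d 99938c 96928c 9a958f 95908a 99928d 9a938d 98928c 95908a 8f8b87
210 4e5361 3c4f78 3b5a93 354e7d 2d334b 4e282b 7e3633 885955 89726e 8d7f79 93817c 937f7a 978680 978d86 8e8984 8d8a86 8d8885 888582 83817f 7f7c7d
211 4d515b 384560 32446c 2f4267 2f3045 59282b 8d3430 954946 915651 905651 97514d 9a4b47 995653 856866 7a7475 7b797c 78777a 767578 717075 666871
212 4d525d 37435c 2e3e5e 2f3d59 303040 592729 8e2e2b 9c3633 9c3635 98
[... 3801 characters left out ...]
3666a 555658 3e3e3f 433030 742e2d 932b29 9d2d2c 9e2f2e 9d2d2c 9d2d2d 992e2c 8c312f 6a4346 575357 55565c 535459 4f4f53 4e4d51
220 8a8484 616164 5e6063 646468 585a5d 55494c 773c3b 93312f 972e2c 93312f 913230 923535 823433 6c3738 524043 4c494e 4a494e 474549 474548 464548
221 9496a1 6d6d75 5a5c60 636468 676a6d 666366 725053 864041 7d3a3b 6e3a3c 654042 644648 584245 4e4447 484548 474649 464548 48464b 464548 48484c
222 a5a6b3 888792 68686e 5f6064 66676b 6c6c72 6e686d 6d5e63 5e5054 544c4f 555155 575558 4f4f52 4f4f54 4e4d52 47474b 49474c 4a484b 48464a 4a494c
223 a6a6b3 9a9aa4 7f7e87 69696f 6a686e 6e6e74 6f7076 67686c 5c5c62 57575c 59585d 5d5a5f 524f52 4b494d 49474c 4b494d 4a484d 4b494c 4c4a4e 4c4a4e
```

The tab did move in when I closed, but the far finger passed over the post, so the fingertips sit higher than I assumed. I untilt, go lower and close again.

```bash
python3 -m pendant '[0,0,0,-0.15,0,0,0.05,0,0,0.006,0,0,0,0.05,0,0,0.006,0,0,0,0.05,0,0,0,0,0,0,0.05,0,0,0,0,0,0,0.05]' 20; python3 go.py .590 -.071 .080 13.5; python3 -m pendant '[0,0,0,0,0,0,0.03,0,0,0,0,0,0,0.02,0,0,0,0,0,0,0.015,0,0,0,0,0,0,0.015,0,0,0,0,0,0,0.015]' 20; python3 a.py | head -2
```

```text
clock: 5.0
position: [0.5901, -0.0715, 0.0673]
ee_rot: [-3.119, -0.366, 0.002]
force: [0.2, 0.8, 0.5]
width: 0.548
gripper_force: 0.0
t 5.0 pos [ 0.5901 -0.0715  0.0673] phi 13.4 w 0.0503 j7 -1.39 F [0.2 0.8 0.5]
turn [-0.001  0.001 -0.002] then shift [ 0.0001 -0.0005 -0.0127]
clock: 5.62
position: [0.5909, -0.0729, 0.068]
ee_rot: [3.118, 0.366, 0.001]
force: [1.6, -7.7, -0.7]
width: 0.252
gripper_force: 20.0
[(array([285.66666667, 216.37777778]), np.int32(45))]
red bbox 265 290 203 220
```

Both sides now grip (23 mm, 20 N), so the tab is pinched. Pushing 60 mm to the rear.

```bash
python3 -m pendant '[0.01,0.001,0,0,0,0,0.015,0.01,0,0,0,0,0,0.015,0.01,0,0,0,0,0,0.015,0.01,0,0,0,0,0,0.015,0.01,0,0,0,0,0,0.015,0.0105,0,0,0,0,0,0.015,0,0,0,0,0,0,0.015,0,0,0,0,0,0,0.015]' 20;  python3 go.py .590 -.071 .080 13.5
```

```text
clock: 6.68
position: [0.6505, -0.0588, 0.068]
ee_rot: [3.118, 0.367, 0.003]
force: [2.4, -5.4, -0.6]
width: 0.251
gripper_force: 20.0
t 6.67 pos [ 0.6505 -0.0588  0.068 ] phi 13.4 w 0.0231 j7 -1.41 F [ 2.4 -5.4 -0.6]
turn [ 0.002 -0.001 -0.001] then shift [-0.0617 -0.0023 -0.012 ]
```

```bash
python3 -m pendant '[0,0,0,0,0,0,0.05,0,0,0,0,0,0,0.05,0,0,0,0,0,0,0.05,0,0,-0.05,0,0,0,0.05,0,0,-0.05,0,0,0,0.05,0,0,-0.02,0,0,0,0.05,0,0.06,0,0,0,0,0.05,0,0.06,0,0,0,0,0.05,0,0.03,0,0,0,0,0.05,0,0,0,0,0,0,0.05]' 20;  python3 go.py .590 -.071 .080 13.5;python3 - <<'E'
from h import *
t=get_image("top");s=get_image("side")
a=cv2.resize(t[150:230,240:320],None,fx=5,fy=5,interpolation=cv2.INTER_CUBIC);b=cv2.resize(s[160:240,240:320],None,fx=5,fy=5,interpolation=cv2.INTER_CUBIC)
cv2.imwrite("pics/g4.png",np.hstack([a,b])[:,:,::-1])
for n,im in(("top",t),("side",s)):
  for c,a in blobs(im,(0,160,100),(8,255,255),(255,160,330,235))[1]:print("red",n,c.round(1),a,ray(n,*c,.093)[:2].round(4),ray(n,*c,.07)[:2].round(4))
E
```

```text
clock: 7.92
position: [0.684, -0.2059, 0.187]
ee_rot: [3.12, 0.364, -0.002]
force: [-0.2, 0.3, 0.3]
width: 0.544
gripper_force: 0.0
t 7.92 pos [ 0.684  -0.2059  0.187 ] phi 13.3 w 0.0499 j7 -1.17 F [-0.2  0.3  0.3]
turn [ 0.     0.001 -0.004] then shift [-0.0599 -0.1531  0.107 ]
red top [288.1 175.9] 19 [ 0.6525 -0.0724] [ 0.6591 -0.0726]
red side [302.2 211.4] 70 [ 0.644  -0.1079] [ 0.6553 -0.0716]
```

View pics/g4.png

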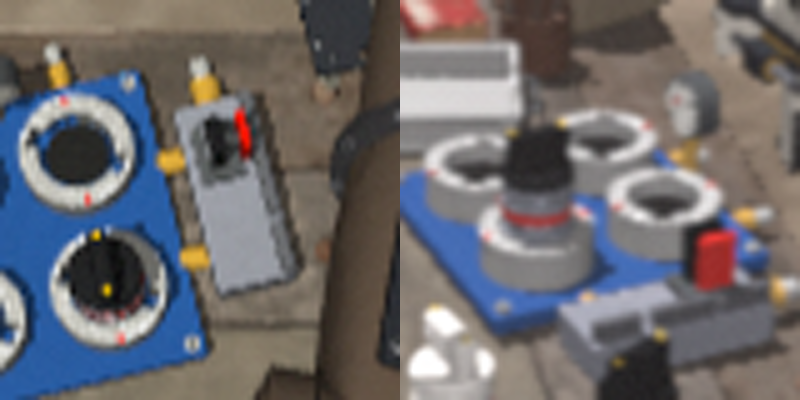

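The slide is at the rear with the tab sprung out: top crop (243,135), moved 61 mm. Next, the spent cartridge.

```bash
python3 go.py .543 .030 .122 13.5
```

```text
t 8.03 pos [ 0.6844 -0.2014  0.1874] phi 13.6 w 0.0501 j7 -1.17 F [ 0.1  0.6 -0.3]
turn [-0.002  0.     0.001] then shift [-0.0835 -0.258   0.0654]
```

```bash
python3 -m pendant '[-0.0167,-0.0516,0,0,0,0,0.05,-0.0167,-0.0516,0,0,0,0,0.05,-0.0167,-0.0516,0,0,0,0,0.05,-0.0167,-0.0516,0,0,0,0,0.05,-0.0167,-0.0516,0,0,0,0,0.05,0,0,0,0,0,0,0.05,0,0,0,0,0,0,0.05]' 20;  python3 go.py .543 .030 .122 13.5
```

```text
clock: 8.9
position: [0.5428, 0.0294, 0.1881]
ee_rot: [-3.119, -0.373, -0.001]
force: [0.7, -0.1, 0.0]
width: 0.545
gripper_force: 0.0
t 8.9 pos [0.5428 0.0294 0.1881] phi 13.7 w 0.05 j7 -1.55 F [ 0.7 -0.1  0. ]
turn [ 0.    -0.001  0.003] then shift [ 0.0003 -0.0005  0.0661]
```

```bash
python3 -m pendant '[0,0,0.025,0,0,0,0.05,0,0,0.02,0,0,0,0.05,0,0,0.015,0,0,0,0.05,0,0,0.006,0,0,0,0.05,0,0,0,0,0,0,0.05]' 40; python3 -m pendant '[0,0,0,0,0,0,0.01,0,0,0,0,0,0,0.01,0,0,0,0,0,0,0.01,0,0,0,0,0,0,0.01]' 40;  python3 go.py .543 .030 .122 13.5
```

```text
clock: 9.52
position: [0.5431, 0.0281, 0.1216]
ee_rot: [3.12, 0.369, -0.001]
force: [-0.2, -0.3, 0.5]
width: 0.543
gripper_force: 0.0
clock: 10.02
position: [0.5431, 0.0283, 0.1219]
ee_rot: [3.12, 0.369, 0.001]
force: [0.2, 0.2, 2.1]
width: 0.16
gripper_force: 40.1
t 10.03 pos [0.5431 0.0283 0.1219] phi 13.5 w 0.0147 j7 -1.57 F [0.2 0.2 2.1]
turn [ 0. -0.  0.] then shift [ 0.0003 -0.0017 -0.0001]
```

```bash
python3 -m pendant '[0,0,0.004,0,0,0,0.01,0,0,0.004,0,0,0,0.01,0,0,0,0,0,0,0.01,0,0,0,0,0,0,0.01]' 40;  python3 go.py .543 .030 .122 13.5
```

```text
clock: 10.52
position: [0.5434, 0.0283, 0.1139]
ee_rot: [3.12, 0.369, 0.001]
force: [-0.6, -1.5, 7.1]
width: 0.16
gripper_force: 39.9
t 10.53 pos [0.5434 0.0283 0.1139] phi 13.5 w 0.0147 j7 -1.57 F [-0.6 -1.5  7.1]
turn [ 0.    -0.001  0.   ] then shift [ 0.     -0.0018 -0.0081]
```

```bash
python3 -m pendant '[0,0,0,0,0,-0.175,0.01,0,0,0,0,0,-0.175,0.01,0,0,0,0,0,-0.175,0.01,0,0,0,0,0,-0.175,0.01,0,0,0,0,0,-0.175,0.01,0,0,0,0,0,-0.175,0.01,0,0,0,0,0,0,0.01]' 40;  python3 go.py .543 .030 .122 73.5; python3 -m pendant '[0,0,-0.01,0,0,0,0.01,0,0,-0.01,0,0,0,0.01,0,0,-0.01,0,0,0,0.01,0,0,0,0,0,0,0.01]' 40;python3 go.py .543 .030 .122 73.5
```

```text
clock: 11.4
position: [0.5437, 0.0286, 0.1141]
ee_rot: [2.512, 1.887, 0.002]
force: [-0.4, 0.2, 6.3]
width: 0.161
gripper_force: 39.9
t 11.4 pos [0.5437 0.0286 0.1141] phi 73.8 w 0.0148 j7 -0.66 F [-0.4  0.2  6.3]
turn [ 0.001 -0.001  0.006] then shift [ 0.0012 -0.0011 -0.0079]
clock: 11.9
position: [0.5433, 0.0282, 0.1444]
ee_rot: [2.514, 1.883, 0.001]
force: [-0.7, -0.3, -2.2]
width: 0.158
gripper_force: 39.9
t 11.9 pos [0.5433 0.0282 0.1444] phi 73.7 w 0.0145 j7 -0.64 F [-0.7 -0.3 -2.2]
turn [ 0.001 -0.     0.003] then shift [ 0.0017 -0.0008  0.0224]
```

Lifted free: −2.2 N is about the cartridge weight. Now to the tray.

```bash
python3 -m pendant '[0,0,-0.03,0,0,0,0.01,0,0,-0.03,0,0,0,0.01,0,0,0,0,0,0,0.01]' 40;python3 go.py .454 .327 .0915 73.5
python3 - <<'E'
from h import *
t=get_image("top")
g=cv2.cvtColor(t,cv2.COLOR_RGB2GRAY);cv2.imwrite("pics/tray.png",cv2.resize(t[185:280,145:225],None,fx=6,fy=6,interpolation=cv2.INTER_CUBIC)[:,:,::-1])
E
```

```text
clock: 12.28
position: [0.5442, 0.0285, 0.2054]
ee_rot: [2.513, 1.882, 0.005]
force: [-0.3, 0.3, -2.6]
width: 0.162
gripper_force: 39.9
t 12.28 pos [0.5442 0.0285 0.2054] phi 73.7 w 0.0149 j7 -0.6 F [-0.3  0.3 -2.6]
turn [ 0.003 -0.001  0.003] then shift [ 0.2606 -0.1712  0.1139]
```

View pics/tray.png

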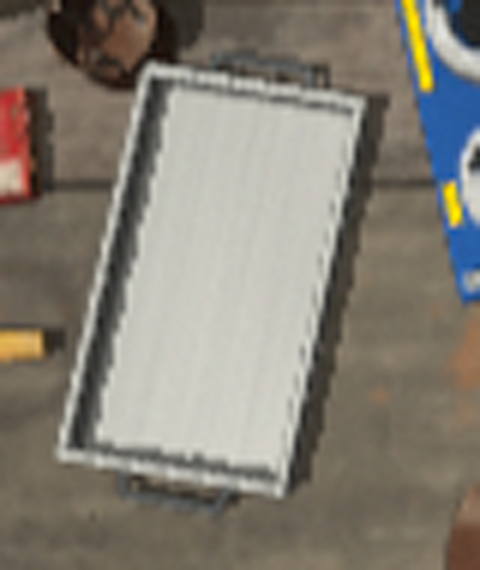

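Tray corners in the crop: (145,65), (370,95), (285,495), (62,460). The tray is empty, centre about (.454,.331).

```bash
python3 -m pendant '[0.044,-0.0287,0,0,0,0,0.01,0.044,-0.0287,0,0,0,0,0.01,0.044,-0.0287,0,0,0,0,0.01,0.044,-0.0287,0,0,0,0,0.01,0.044,-0.0287,0,0,0,0,0.01,0.044,-0.0287,0,0,0,0,0.01,0,0,0.05,0,0,0,0.01,0,0,0.04,0,0,0,0.01,0,0,0.018,0,0,0,0.01,0,0,0,0,0,0,0.01]' 40;python3 go.py .454 .330 .0915 73.5
```

```text
clock: 13.58
position: [0.4513, 0.3292, 0.0943]
ee_rot: [-2.514, -1.883, 0.005]
force: [0.3, -0.8, -1.1]
width: 0.163
gripper_force: 39.9
t 13.57 pos [0.4513 0.3292 0.0943] phi 73.7 w 0.0149 j7 -1.3 F [ 0.3 -0.8 -1.1]
turn [-0.002  0.002  0.003] then shift [0.0015 0.0024 0.0028]
```

```bash
python3 -m pendant '[0,0,0.003,0,0,0,0.01,0,0,0,0,0,0,0.01,0,0,0,0,0,0,0.05,0,0,0,0,0,0,0.05,0,0,0,0,0,0,0.05,0,0,-0.03,0,0,0,0.05,0,0,-0.05,0,0,0,0.05,0,0,-0.05,0,0,0,0.05,0,0,0,0,0,0,0.05]' 40
python3 - <<'E'
from h import *
t=get_image("top")
for c,a in blobs(t,*YEL,(318,175,395,240),3)[1]:print(c.round(1),a,[ray("top",*c,z)[:2].round(4) for z in(.142,.102)])
E
python3 go.py .561 -.219 .20 36
```

```text
clock: 14.7
position: [0.4536, 0.332, 0.2269]
ee_rot: [-2.514, -1.883, -0.012]
force: [-0.5, 0.3, -0.6]
width: 0.543
gripper_force: 0.0
[371.6 182.8] 5 [array([ 0.6099, -0.373 ]), array([ 0.6208, -0.3813])]
[378.5 192. ] 6 [array([ 0.5755, -0.396 ]), array([ 0.5855, -0.405 ])]
[324.5 194.5] 4 [array([ 0.568, -0.202]), array([ 0.5777, -0.2058])]
[331.5 203.5] 4 [array([ 0.5347, -0.2261]), array([ 0.5435, -0.2305])]
[380.5 228.5] 4 [array([ 0.443 , -0.3961]), array([ 0.4493, -0.4051])]
[369.4 232.2] 5 [array([ 0.4301, -0.3564]), array([ 0.4361, -0.3643])]
t 14.75 pos [0.4528 0.3308 0.2244] phi 73.7 w 0.0499 j7 -1.22 F [ 0.5 -0.5 -1. ]
turn [ 0.001 -0.004  0.657] then shift [-0.2356  0.5084  0.0244]
```

```bash
python3 -m pendant '[0,0,0,0,0,0.164,0.05,0,0,0,0,0,0.164,0.05,0,0,0,0,0,0.164,0.05,0,0,0,0,0,0.164,0.05,0,0,0,0,0,0,0.05]'; python3 -m pendant '[-0.0262,0.0565,0,0,0,0,0.05,-0.0262,0.0565,0,0,0,0,0.05,-0.0262,0.0565,0,0,0,0,0.05,-0.0262,0.0565,0,0,0,0,0.05,-0.0262,0.0565,0,0,0,0,0.05,-0.0262,0.0565,0,0,0,0,0.05,-0.0262,0.0565,0,0,0,0,0.05,-0.0262,0.0565,0,0,0,0,0.05,-0.0262,0.0565,0,0,0,0,0.05,0,0,0,0,0,0,0.05]';python3 go.py .561 -.220 .0865 36
```

```text
clock: 15.38
position: [0.4515, 0.3295, 0.2214]
ee_rot: [2.986, 0.974, -0.003]
force: [-0.7, -0.3, 0.2]
width: 0.547
gripper_force: 0.0
clock: 16.62
position: [0.5597, -0.2265, 0.2211]
ee_rot: [2.988, 0.966, -0.005]
force: [-0.0, 1.2, 0.8]
width: 0.549
gripper_force: 0.0
t 16.62 pos [ 0.5597 -0.2265  0.2211] phi 35.8 w 0.0504 j7 -0.72 F [-0.   1.2  0.8]
turn [ 0.001  0.003 -0.003] then shift [ 0.0049 -0.0045  0.1346]
```

```bash
python3 -m pendant '[0.005,-0.0045,0.03,0,0,0,0.05,0,0,0.045,0,0,0,0.05,0,0,0.03,0,0,0,0.05,0,0,0.02,0,0,0,0.05,0,0,0.01,0,0,0,0.05,0,0,0,0,0,0,0.05]' 40;python3 go.py .561 -.220 .0865 36; python3 -m pendant '[0,0,0,0,0,0,0.01,0,0,0,0,0,0,0.01,0,0,0,0,0,0,0.01,0,0,0,0,0,0,0.01]' 40;python3 go.py .561 -.220 .0865 36
```

```text
clock: 17.38
position: [0.5619, -0.2126, 0.0871]
ee_rot: [-2.985, -0.976, 0.002]
force: [0.0, -0.2, -0.1]
width: 0.542
gripper_force: 0.0
t 17.38 pos [ 0.5619 -0.2126  0.0871] phi 36.2 w 0.0498 j7 -0.77 F [ 0.  -0.2 -0.1]
turn [-0.001  0.001  0.003] then shift [-0.0051  0.0055  0.0006]
clock: 17.88
position: [0.5625, -0.2135, 0.088]
ee_rot: [2.987, 0.973, 0.001]
force: [-0.4, -0.4, 0.6]
width: 0.165
gripper_force: 38.3
t 17.88 pos [ 0.5625 -0.2135  0.088 ] phi 36.1 w 0.0151 j7 -0.77 F [-0.4 -0.4  0.6]
turn [ 0.001 -0.     0.001] then shift [-0.005   0.0044  0.0015]
```

```bash
python3 -m pendant '[0,0,0,0,0,0,0.03,0,0,0,0,0,0,0.03,-0.005,0,0.001,0,0,0,0.03,0,0,0,0,0,0,0.03,0,0,0,0,0,0,0.03]' 40;python3 go.py .561 -.220 .0865 36; python3 -m pendant '[0,0,0,0,0,0,0.01,0,0,0,0,0,0,0.01,0,0,0,0,0,0,0.01,0,0,-0.03,0,0,0,0.01,0,0,-0.05,0,0,0,0.01,0,0,-0.05,0,0,0,0.01,0,0,0,0,0,0,0.01]' 40;python3 go.py .5433 .0284 .21 73.6
python3 - <<'E'
from h import *
o=observe();p=o["position"]
for n in("top","side"):
  im=get_image(n);c0=proj(n,p+[0,0,.012]);roi=[int(c0[0])-14,int(c0[1])-12,int(c0[0])+14,int(c0[1])+14]
  for c,a in blobs(im,*YEL,roi,2)[1]:print(n,c.round(1),a,ray(n,*c,p[2]+.014)[:2].round(4))
E
```

```text
clock: 18.5
position: [0.5582, -0.2161, 0.0867]
ee_rot: [-2.987, -0.973, 0.0]
force: [0.9, -0.2, 0.1]
width: 0.327
gripper_force: 0.0
t 18.5 pos [ 0.5582 -0.2161  0.0867] phi 36.1 w 0.03 j7 -0.76 F [ 0.9 -0.2  0.1]
turn [-0.     0.     0.001] then shift [-0.      0.0048  0.0002]
clock: 19.38
position: [0.5605, -0.2165, 0.2207]
ee_rot: [2.983, 0.972, 0.009]
force: [0.9, -0.1, -4.1]
width: 0.158
gripper_force: 37.9
t 19.38 pos [ 0.5605 -0.2165  0.2207] phi 36.1 w 0.0145 j7 -0.73 F [ 0.9 -0.1 -4.1]
turn [ 0.007 -0.002 -0.655] then shift [ 0.2301 -0.0856  0.0107]
side [298.4 189.2] 5 [ 0.599  -0.1987]
```

```bash
python3 -m pendant '[0,0,0,0,0,-0.164,0.01,0,0,0,0,0,-0.164,0.01,0,0,0,0,0,-0.164,0.01,0,0,0,0,0,-0.163,0.01,0.046,-0.0171,0,0,0,0,0.01,0.046,-0.0171,0,0,0,0,0.01,0.046,-0.0171,0,0,0,0,0.01,0.046,-0.0171,0,0,0,0,0.01,0.046,-0.0171,0,0,0,0,0.01,0,0,0,0,0,0,0.01]'; python3 -m pendant '[0,0,0,0,0,0,0.01,0,0,0,0,0,0,0.01]';python3 go.py .5433 .0284 .162 73.6
python3 - <<'E'
from h import *
o=observe();p=o["position"];print(p)
for n in("top","side"):
  im=get_image(n);c0=proj(n,p+[0,0,.012]);roi=[int(c0[0])-14,int(c0[1])-12,int(c0[0])+14,int(c0[1])+14]
  for c,a in blobs(im,*YEL,roi,2)[1]:print(n,c.round(1),a,ray(n,*c,p[2]+.0153)[:2].round(4))
E
```

```text
clock: 20.72
position: [0.5392, 0.0339, 0.2149]
ee_rot: [-2.505, -1.889, 0.002]
force: [0.6, 1.1, -2.6]
width: 0.148
gripper_force: 39.8
clock: 20.98
position: [0.5406, 0.0267, 0.2156]
ee_rot: [-2.517, -1.879, 0.004]
force: [0.7, -0.4, -3.2]
width: 0.149
gripper_force: 39.8
t 20.98 pos [0.5406 0.0267 0.2156] phi 73.5 w 0.0137 j7 -0.58 F [ 0.7 -0.4 -3.2]
turn [-0.002  0.002 -0.002] then shift [0.0024 0.0021 0.0536]
[0.54061418 0.02666746 0.21563324]
```

```bash
python3 -m pendant '[0.0024,0.002,0.04,0,0,0,0.01,0,0,0.03,0,0,0,0.01,0,0,0,0,0,0,0.01,0,0,0,0,0,0,0.01]';python3 go.py .5433 .0284 .1287 73.6
```

```text
clock: 21.58
position: [0.5443, 0.0303, 0.1474]
ee_rot: [2.516, 1.881, 0.001]
force: [-0.5, -0.1, -3.6]
width: 0.162
gripper_force: 40.0
t 21.57 pos [0.5443 0.0303 0.1474] phi 73.6 w 0.0148 j7 -0.62 F [-0.5 -0.1 -3.6]
turn [ 0.001 -0.001 -0.   ] then shift [-0.0021 -0.0004  0.0187]
```

```bash
python3 -m pendant '[-0.002,-0.0004,0.003,0,0,0,0.01,0,0,0.004,0,0,0,0.01,0,0,0.004,0,0,0,0.01,0,0,0.004,0,0,0,0.01,0,0,0.003,0,0,0,0.01,0,0,0,0,0,0,0.01]';python3 go.py .5433 .0284 .1152 73.6
```

```text
clock: 22.32
position: [0.5463, 0.026, 0.1345]
ee_rot: [2.511, 1.874, 0.008]
force: [-11.3, -10.3, 49.4]
width: 0.168
gripper_force: 40.5
t 22.32 pos [0.5463 0.026  0.1345] phi 73.5 w 0.0155 j7 -0.63 F [-11.3 -10.3  49.4]
turn [ 0.009  0.001 -0.003] then shift [ 0.0014 -0.0035  0.0193]
```

```bash
python3 -m pendant '[0,0,-0.006,0,0,0,0.01,0,0,-0.006,0,0,0,0.01,0,0,0,0,0,0,0.01,0,0,0,0,0,0,0.01,0,0,0,0,0,0,0.01,0,0,0,0,0,0,0.01]';python3 go.py .5433 .0284 .1152 73.6;python3 -m pendant '[0,0,0,0,0,0,0.01,0,0,0,0,0,0,0.01]';python3 go.py .5433 .0284 .1152 73.6;python3 - <<'E'
from h import *
s=get_image("side");t=get_image("top")
a=cv2.resize(t[165:225,235:295],None,fx=6.5,fy=6.5,interpolation=cv2.INTER_CUBIC);b=cv2.resize(s[165:225,240:300],None,fx=6.5,fy=6.5,interpolation=cv2.INTER_CUBIC)
cv2.imwrite("pics/g5.png",np.hstack([a,b])[:,:,::-1])
E
```

```text
clock: 23.08
position: [0.5426, 0.0286, 0.1404]
ee_rot: [-2.515, -1.882, 0.001]
force: [0.1, 0.4, -1.9]
width: 0.168
gripper_force: 39.7
t 23.07 pos [0.5426 0.0286 0.1404] phi 73.6 w 0.0154 j7 -0.62 F [ 0.1  0.4 -1.9]
turn [-0.001  0.     0.   ] then shift [0.     0.0007 0.0252]
clock: 23.32
position: [0.5428, 0.0285, 0.1407]
ee_rot: [-2.515, -1.882, 0.0]
force: [0.8, 0.1, -2.2]
width: 0.169
gripper_force: 39.7
t 23.32 pos [0.5428 0.0285 0.1407] phi 73.6 w 0.0155 j7 -0.62 F [ 0.8  0.1 -2.2]
turn [-0.  0.  0.] then shift [-0.      0.0005  0.0255]
```

View pics/g5.png

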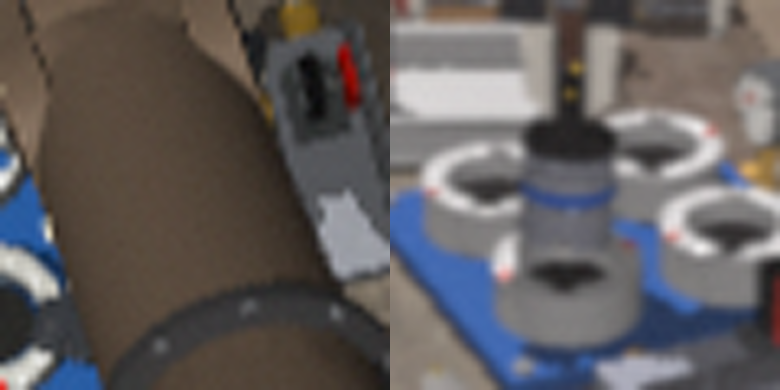

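Run:
```python
from h import *
s=cv2.imread("pics/g5.png")[:,390:,::-1].copy()
for c,a in blobs(s,*YEL,(150,30,220,130),5)[1]:
  u,v=(c+.5)/6.5+[240,165]-.5;print(c,a,u,v,[ray("side",u,v,z)[:2].round(4) for z in(.155,.157)])
for P in([.543,.0285,.055],[.543,.0285,.0535]):print((proj("side",P)-[240,165]+.5)*6.5+[390,0])
# short at start / spent at start in side0 for bias
s0=cv2.imread("pics/side0.png")[:,:,::-1].copy()
for c,a in blobs(s0,(15,80,70),(40,255,255),(255,170,285,200),1)[1]:print("spent0",c,a,ray("side",*c,.1375)[:2])
```

```text
[185.37096774  67.23387097] 124 268.0955334987593 174.92059553349876 [array([0.5573, 0.0755]), array([0.5565, 0.0715])]
[179.   93.5] 16 267.11538461538464 178.96153846153845 [array([0.547, 0.043]), array([0.5462, 0.0391])]
[566.36024417 257.65105764]
[566.34173316 259.85202582]
spent0 [271.5 184.5] 4 [0.56103891 0.02923129]
spent0 [262.33333333 186.33333333] 3 [0.52470414 0.02103032]
```

The can is offset in the hand towards +y and stands on the rim: it slipped or tilted during the push. I'll stand it back on the bench and regrasp it properly.

```bash
python3 -m pendant '[0,0,-0.04,0,0,0,0.01,0,0,-0.04,0,0,0,0.01,0,0,0,0,0,0,0.01,-0.046,0.0171,0,0,0,0,0.01,-0.046,0.0171,0,0,0,0,0.01,-0.046,0.0171,0,0,0,0,0.01,-0.046,0.0171,0,0,0,0,0.01,-0.046,0.0171,0,0,0,0,0.01,0,0,0,0,0,0,0.01,0,0,0,0,0,0,0.01]';python3 go.py .5605 -.2165 .0867 73.6
```

```text
clock: 24.68
position: [0.5594, -0.2156, 0.2195]
ee_rot: [-2.514, -1.881, 0.001]
force: [-0.3, 1.0, -3.6]
width: 0.172
gripper_force: 39.9
t 24.68 pos [ 0.5594 -0.2156  0.2195] phi 73.6 w 0.0158 j7 -0.13 F [-0.3  1.  -3.6]
turn [-0.002 -0.001  0.   ] then shift [-0.0005  0.0013  0.1328]
```

```bash
python3 -m pendant '[0,0,0.05,0,0,0,0.01,0,0,0.05,0,0,0,0.01,0,0,0.02,0,0,0,0.01,0,0,0,0,0,0,0.01,0,0,0.005,0,0,0,0.01,0,0,0,0,0,0,0.01]' 10;python3 -m pendant '[0,0,0.004,0,0,0,0.01,0,0,0.003,0,0,0,0.01,0,0,0,0,0,0,0.01]' 6
```

```text
clock: 25.42
position: [0.5605, -0.216, 0.0966]
ee_rot: [2.514, 1.882, 0.001]
force: [0.6, -0.1, -2.8]
width: 0.172
gripper_force: 10.0
clock: 25.8
position: [0.5597, -0.2163, 0.0885]
ee_rot: [-2.515, -1.882, 0.0]
force: [0.0, 0.8, -2.8]
width: 0.172
gripper_force: 6.0
```

```bash
for i in 1 2 3; do python3 -m pendant '[0,0,0.003,0,0,0,0.01,0,0,0,0,0,0,0.01,0,0,0,0,0,0,0.01]' 6 | grep -E 'pos|force: \['; done
```

```text
position: [0.5599, -0.2162, 0.0857]
force: [0.0, 0.1, -3.0]
position: [0.5599, -0.2162, 0.0826]
force: [-0.2, 0.6, -2.0]
position: [0.5605, -0.217, 0.0804]
force: [-1.4, -3.1, 5.4]
```

```bash
python3 -m pendant '[0,0,0,0,0,0,0.03,0,0,0,0,0,0,0.05,0,0,0,0,0,0,0.05,0,0,-0.03,0,0,0,0.05,0,0,-0.05,0,0,0,0.05,0,0,-0.05,0,0,0,0.05,0.06,0,0,0,0,0,0.05,0.06,0,0,0,0,0,0.05,0.06,0,0,0,0,0,0.05,0,0,0,0,0,0,0.05]';python3 - <<'E'
from h import *
t=get_image("top");s=get_image("side")
for n,im,roi in(("top",t,(315,180,345,215)),("side",s,(270,215,305,240))):
  for c,a in blobs(im,*YEL,roi,2)[1]:print(n,c.round(1),a,ray(n,*c,.102)[:2].round(4))
E
```

```text
clock: 28.18
position: [0.6114, -0.0361, 0.2098]
ee_rot: [-2.505, -1.892, -0.004]
force: [-0.7, -1.2, 0.5]
width: 0.544
gripper_force: 0.0
top [320.  196.5] 2 [ 0.5703 -0.189 ]
top [331.  199.5] 2 [ 0.5586 -0.2291]
```

```bash
python3 - <<'E'
from h import *
print(proj("side",[.5703,-.191,.102]),proj("side",[.5586,-.231,.102]))
t=get_image("top");s=get_image("side")
for n,im,roi in(("top",t,(315,180,345,215)),("side",s,(270,205,315,245))):
  for c,a in blobs(im,(15,80,70),(40,255,255),roi,1)[1]:print(n,c.round(1),a,ray(n,*c,.102)[:2].round(4))
E
python3 go.py .5648 -.211 .087 73.7
```

```text
[287.64000454 223.91393538] [287.07091521 230.88235212]
top [320.  196.5] 2 [ 0.5703 -0.189 ]
top [331.5 199.5] 4 [ 0.5586 -0.231 ]
side [310. 205.] 1 [ 0.6792 -0.0847]
side [314. 217.] 5 [ 0.6697 -0.1656]
side [277. 219.] 1 [ 0.542  -0.1545]
side [287.5 224. ] 2 [ 0.5697 -0.1914]
side [287.  231.2] 4 [ 0.5579 -0.233 ]
t 28.38 pos [ 0.6104 -0.0453  0.2095] phi 73.5 w 0.0499 j7 -0.45 F [-0.5 -0.8  0.4]
turn [-0.     0.001 -0.003] then shift [-0.1719  0.0027  0.1225]
```

```bash
python3 -m pendant '[-0.043,0.0005,0,0,0,0,0.05,-0.043,0.0005,0,0,0,0,0.05,-0.043,0.0005,0,0,0,0,0.05,-0.043,0.0005,0,0,0,0,0.05,0,0,0.04,0,0,0,0.05,0,0,0.04,0,0,0,0.05,0,0,0,0,0,0,0.05,0,0,0,0,0,0,0.05,0,0,0,0,0,0,0.05,0,0,0,0,0,0,0.05]';python3 go.py .564 -.211 .087 73.7
```

```text
clock: 29.62
position: [0.5648, -0.2093, 0.1311]
ee_rot: [2.514, 1.881, 0.002]
force: [-0.4, 0.8, -0.3]
width: 0.544
gripper_force: 0.0
t 29.62 pos [ 0.5648 -0.2093  0.1311] phi 73.6 w 0.0499 j7 -0.18 F [-0.4  0.8 -0.3]
turn [ 0.002  0.    -0.002] then shift [-0.0018 -0.0003  0.0441]
```

```bash
python3 -m pendant '[-0.0018,0,0.02,0,0,0,0.05,0,0,0.02,0,0,0,0.05,0,0,0.0055,0,0,0,0.05,0,0,0,0,0,0,0.05,0,0,0,0,0,0,0.05]' 60;python3 go.py .564 -.211 .087 73.7;python3 -m pendant '[0,0,0,0,0,0,0.01,0,0,0,0,0,0,0.01,0,0,0,0,0,0,0.01,0,0,0,0,0,0,0.01]' 60;python3 go.py .564 -.211 .087 73.7; python3 -m pendant '[0,0,-0.03,0,0,0,0.01,0,0,-0.05,0,0,0,0.01,0,0,-0.05,0,0,0,0.01,0,0,0,0,0,0,0.01,0,0,0,0,0,0,0.01,0,0,0,0,0,0,0.01]';python3 go.py .5433 .0284 .146 73.6
```

```text
clock: 30.25
position: [0.5643, -0.2109, 0.0852]
ee_rot: [2.514, 1.881, 0.001]
force: [0.9, -0.4, 0.1]
width: 0.543
gripper_force: 0.0
t 30.25 pos [ 0.5643 -0.2109  0.0852] phi 73.6 w 0.0499 j7 -0.2 F [ 0.9 -0.4  0.1]
turn [ 0.001 -0.    -0.002] then shift [-0.0001 -0.0002 -0.0018]
clock: 30.75
position: [0.5635, -0.2108, 0.0842]
ee_rot: [-2.515, -1.882, 0.0]
force: [-1.0, 0.0, 0.5]
width: 0.16
gripper_force: 60.1
t 30.75 pos [ 0.5635 -0.2108  0.0842] phi 73.6 w 0.0147 j7 -0.2 F [-1.   0.   0.5]
turn [-0.     0.    -0.002] then shift [-0.      0.0006 -0.0028]
clock: 31.5
position: [0.5624, -0.2106, 0.2123]
ee_rot: [-2.513, -1.881, 0.003]
force: [-1.0, -0.4, -2.5]
width: 0.162
gripper_force: 60.0
t 31.5 pos [ 0.5624 -0.2106  0.2123] phi 73.6 w 0.0149 j7 -0.15 F [-1.  -0.4 -2.5]
turn [-0.003  0.     0.   ] then shift [ 0.2239 -0.0858  0.0663]
```

```bash
python3 -m pendant '[0.0448,-0.0172,0,0,0,0,0.01,0.0448,-0.0172,0,0,0,0,0.01,0.0448,-0.0172,0,0,0,0,0.01,0.0448,-0.0172,0,0,0,0,0.01,0.0448,-0.0172,0,0,0,0,0.01,0,0,0.03,0,0,0,0.01,0,0,0.03,0,0,0,0.01,0,0,0,0,0,0,0.01,0,0,0,0,0,0,0.01,0,0,0,0,0,0,0.01]';python3 -m pendant '[0,0,0,0,0,0,0.01,0,0,0,0,0,0,0.01]'|tail -1;python3 go.py .5433 .0284 .1397 73.6
```

```text
clock: 32.75
position: [0.5451, 0.0283, 0.1553]
ee_rot: [2.515, 1.881, 0.002]
force: [-0.6, -0.1, -2.6]
width: 0.164
gripper_force: 60.0
gripper_force: 60.0
t 33.0 pos [0.5446 0.0282 0.1547] phi 73.6 w 0.0149 j7 -0.61 F [ 0.4 -0.6 -2.4]
turn [ 0.001 -0.    -0.   ] then shift [-0.0002 -0.0013  0.015 ]
```

```bash
python3 -m pendant '[-0.0002,-0.0012,0.010,0,0,0,0.01,0,0,0,0,0,0,0.01,0,0,0,0,0,0,0.01,0,0,0.003,0,0,0,0.01,0,0,0.003,0,0,0,0.01,0,0,0,0,0,0,0.01,0,0,0,0,0,0,0.01]';python3 go.py .5433 .0284 .1397 73.6;python3 -m pendant '[0,0,0.002,0,0,0,0.01,0,0,0,0,0,0,0.01]'|grep -E "posi|force: \[" ;python3 -m pendant '[0,0,0.002,0,0,0,0.01,0,0,0,0,0,0,0.01]'|grep -E "posi|force: \["
```

```text
clock: 33.88
position: [0.5431, 0.0285, 0.1382]
ee_rot: [2.515, 1.882, -0.0]
force: [-0.5, 0.2, -3.4]
width: 0.163
gripper_force: 60.0
t 33.88 pos [0.5431 0.0285 0.1382] phi 73.6 w 0.015 j7 -0.62 F [-0.5  0.2 -3.4]
turn [0. 0. 0.] then shift [-0.      0.0002 -0.0015]
position: [0.543, 0.0285, 0.1361]
force: [0.3, -0.3, -2.0]
position: [0.5429, 0.0284, 0.134]
force: [-0.1, -0.2, -3.0]
```

```bash
for i in 1 2 3; do python3 -m pendant '[0,0,0.002,0,0,0,0.01,0,0,0,0,0,0,0.01]'|grep -E "posi|force: \[";done
```

```text
position: [0.543, 0.0284, 0.132]
force: [-0.3, 0.3, -3.3]
position: [0.543, 0.0284, 0.13]
force: [-0.2, -0.7, -2.5]
position: [0.543, 0.0284, 0.128]
force: [0.4, 0.0, -3.0]
```

```bash
python3 -m pendant '[0,0,0.004,0,0,0,0.01,0,0,0.004,0,0,0,0.01,0,0,0.004,0,0,0,0.01,0,0,0.003,0,0,0,0.01,0,0,0,0,0,0,0.01,0,0,0,0,0,0,0.01]';python3 go.py .5433 .0284 .1132 73.6
```

```text
clock: 35.88
position: [0.5433, 0.0286, 0.1134]
ee_rot: [2.515, 1.882, 0.001]
force: [-0.5, 0.5, 4.9]
width: 0.166
gripper_force: 60.0
t 35.88 pos [0.5433 0.0286 0.1134] phi 73.6 w 0.0152 j7 -0.64 F [-0.5  0.5  4.9]
turn [ 0. -0.  0.] then shift [-0.0001  0.0001  0.0002]
```

```bash
python3 -m pendant '[0,0,0,0,0,0.175,0.01,0,0,0,0,0,0.175,0.01,0,0,0,0,0,0.175,0.01,0,0,0,0,0,0.175,0.01,0,0,0,0,0,0.175,0.01,0,0,0,0,0,0.175,0.01,0,0,0,0,0,0.02,0.01,0,0,0,0,0,0,0.01,0,0,0,0,0,0,0.01]';python3 go.py .5433 .0284 .1132 13.5;python3 -m pendant '[0,0,-0.004,0,0,0,0.01,0,0,-0.003,0,0,0,0.01,0,0,0,0,0,0,0.01,0,0,0,0,0,0,0.01]';python3 go.py .5433 .0284 .1132 13.5
```

```text
clock: 37.0
position: [0.5437, 0.0282, 0.1134]
ee_rot: [3.123, 0.34, 0.002]
force: [2.2, -1.7, 5.4]
width: 0.165
gripper_force: 60.0
t 37.0 pos [0.5437 0.0282 0.1134] phi 12.4 w 0.0151 j7 -1.57 F [ 2.2 -1.7  5.4]
turn [ 0.    -0.001 -0.019] then shift [-0.0003 -0.0002  0.0002]
clock: 37.5
position: [0.5432, 0.0284, 0.1189]
ee_rot: [-3.123, -0.338, 0.001]
force: [8.3, -0.1, -14.3]
width: 0.165
gripper_force: 60.0
t 37.5 pos [0.5432 0.0284 0.1189] phi 12.4 w 0.0151 j7 -1.57 F [  8.3  -0.1 -14.3]
turn [-0.    0.   -0.02] then shift [ 0.0001 -0.      0.0057]
```

Locked: it resists a 14 N pull at the lock height. Releasing, then the first long cartridge.

```bash
python3 -m pendant '[0,0,0.002,0,0,0,0.01,0,0,0,0,0,0,0.05,0,0,0,0,0,0,0.05,0,0,0,0,0,0,0.05,0,0,-0.05,0,0,0,0.05,0,0,-0.05,0,0,0,0.05,0,0,-0.02,0,0,0,0.05,0,0,0,0,0,0,0.05]';python3 - <<'E'
from h import *
t=get_image("top");s=get_image("side")
for n,im,roi in(("top",t,(345,170,400,245)),("side",s,(250,235,330,280))):
  for c,a in blobs(im,(15,80,70),(40,255,255),roi,2)[1]:print(n,c.round(1),a,ray(n,*c,.142)[:2].round(4))
E
python3 go.py .593 -.386 .20 34
```

```text
clock: 38.5
position: [0.5438, 0.0286, 0.2397]
ee_rot: [-3.123, -0.337, -0.005]
force: [0.1, -0.1, 0.5]
width: 0.546
gripper_force: 0.0
top [347.5 170. ] 2 [ 0.6587 -0.2879]
top [376.6 175.2] 281 [ 0.6382 -0.3925]
top [358.3 181.3] 30 [ 0.6159 -0.3253]
top [378.5 192. ] 6 [ 0.5755 -0.396 ]
top [380.5 228. ] 6 [ 0.4447 -0.3962]
top [398.3 231. ] 9 [ 0.4335 -0.4584]
top [369.4 232.2] 5 [ 0.4301 -0.3564]
top [382.5 239.5] 2 [ 0.4039 -0.4011]
side [316.5 244.5] 12 [ 0.6114 -0.3741]
side [255. 249.] 5 [ 0.4304 -0.3616]
side [307.2 251. ] 10 [ 0.5757 -0.3995]
side [262.4 256.1] 11 [ 0.445  -0.3984]
t 38.6 pos [0.5425 0.0284 0.2373] phi 12.3 w 0.05 j7 -1.55 F [-0.2 -0.4 -0.6]
turn [-0.     0.001 -0.379] then shift [-0.1898  0.3718  0.0373]
```

```bash
python3 -m pendant '[0,0,0,0,0,-0.18,0.05,0,0,0,0,0,-0.18,0.05,0,0,0,0,0,-0.019,0.05]'|tail -1; python3 -m pendant '[-0.0237,0.0465,0,0,0,0,0.05,-0.0237,0.0465,0,0,0,0,0.05,-0.0237,0.0465,0,0,0,0,0.05,-0.0237,0.0465,0,0,0,0,0.05,-0.0237,0.0465,0,0,0,0,0.05,-0.0237,0.0465,0,0,0,0,0.05,-0.0237,0.0465,0,0,0,0,0.05,-0.0237,0.0465,0,0,0,0,0.05,0,0,0,0,0,0,0.05,0,0,0,0,0,0,0.05]';python3 -m pendant '[0,0,0.04,0,0,0,0.05,0,0,0.02,0,0,0,0.05,0,0,0,0,0,0,0.05,0,0,0,0,0,0,0.05,0,0,0,0,0,0,0.05]'|tail -1;python3 go.py .593 -.3857 .1252 34
```

```text
gripper_force: 0.0
clock: 40.22
position: [0.5939, -0.3853, 0.2369]
ee_rot: [-3.003, -0.915, 0.001]
force: [0.0, 0.2, 0.1]
width: 0.543
gripper_force: 0.0
gripper_force: 0.0
t 40.85 pos [ 0.5948 -0.3859  0.1797] phi 34.0 w 0.05 j7 -0.5 F [-0.9 -0.7  0. ]
turn [ 0.002 -0.001  0.   ] then shift [-0.0014 -0.0012  0.0545]
```

```bash
python3 -m pendant '[-0.0014,-0.0012,0.02,0,0,0,0.05,0,0,0.02,0,0,0,0.05,0,0,0.0145,0,0,0,0.05,0,0,0,0,0,0,0.05,0,0,0,0,0,0,0.05]' 60|tail -1;python3 go.py .593 -.3857 .1252 34;python3 -m pendant '[0,0,0,0,0,0,0.01,0,0,0,0,0,0,0.01,0,0,0,0,0,0,0.01,0,0,0,0,0,0,0.01]' 60 | tail -2;python3 go.py .593 -.3857 .1252 34; python3 -m pendant '[0,0,-0.03,0,0,0,0.01,0,0,-0.05,0,0,0,0.01,0,0,-0.05,0,0,0,0.01,0,0,0,0,0,0,0.01,0,0,0,0,0,0,0.01]'|tail -1;python3 go.py .651 .0555 .25 73.6;python3 - <<'E'
from h import *
# socket estimates from collars, anchored on known FR=(.5432,.0284)
a=np.radians(13.5);X=np.array([np.cos(a),np.sin(a)]);Y=np.array([-X[1],X[0]])
m=dict(RL=(.6248,.1638),RR=(.6509,.0554),FL=(.517,.1376))
F=np.array([.5432,.0284])
for k,v in m.items():
    d=np.array(v)-F;print(k,d@X,d@Y)
print("RR",F+.112*X,"RL",F+.112*X+.112*Y)
E
```

```text
gripper_force: 0.0
t 41.48 pos [ 0.5927 -0.3861  0.1247] phi 34.0 w 0.0498 j7 -0.5 F [ 0.5 -0.5  0.4]
turn [ 0.001 -0.001  0.   ] then shift [ 0.0004 -0.0001 -0.0005]
width: 0.167
gripper_force: 60.1
t 41.98 pos [ 0.5923 -0.3858  0.1239] phi 34.0 w 0.0153 j7 -0.5 F [0.7 0.8 0. ]
turn [ 0. -0.  0.] then shift [ 0.0007  0.0003 -0.0013]
gripper_force: 60.0
t 42.6 pos [ 0.5915 -0.3854  0.2524] phi 34.0 w 0.015 j7 -0.49 F [ 0.3  0.4 -4.5]
turn [-0.002  0.    -0.691] then shift [ 0.4397 -0.0674  0.0024]
RL 0.11095388777054001 0.11260974553120352
RR 0.11102726525093921 0.0011119221634562483
FL 1.6141818645740193e-05 0.11229906384045099
RR [0.65210543 0.05454588] RL [0.62595955 0.16345131]
```

```bash
python3 -m pendant '[0,0,0,0,0,-0.173,0.01,0,0,0,0,0,-0.173,0.01,0,0,0,0,0,-0.173,0.01,0,0,0,0,0,-0.172,0.01,0,0,0,0,0,0,0.01]'|tail -1; python3 -m pendant '[0.055,-0.0084,0,0,0,0,0.01,0.055,-0.0084,0,0,0,0,0.01,0.055,-0.0084,0,0,0,0,0.01,0.055,-0.0084,0,0,0,0,0.01,0.055,-0.0084,0,0,0,0,0.01,0.055,-0.0084,0,0,0,0,0.01,0.055,-0.0084,0,0,0,0,0.01,0.054,-0.0084,0,0,0,0,0.01,0,0,0,0,0,0,0.01,0,0,0,0,0,0,0.01]'|tail -1;python3 -m pendant '[0,0,0.03,0,0,0,0.01,0,0,0.025,0,0,0,0.01,0,0,0,0,0,0,0.01,0,0,0,0,0,0,0.01,0,0,0,0,0,0,0.01,0,0,0,0,0,0,0.01]'|tail -1;python3 go.py .6514 .0545 .179 73.6
```

```text
gripper_force: 60.0
gripper_force: 60.0
gripper_force: 60.0
t 45.23 pos [0.6521 0.0544 0.1996] phi 73.6 w 0.015 j7 -0.58 F [ 0.2  0.1 -2.6]
turn [ 0.001 -0.001 -0.   ] then shift [-0.0001 -0.0007  0.0206]
```

```bash
python3 -m pendant '[0,-0.0007,0.008,0,0,0,0.01,0,0,0.006,0,0,0,0.01,0,0,0,0,0,0,0.01,0,0,0,0,0,0,0.01,0,0,0.004,0,0,0,0.01,0,0,0,0,0,0,0.01,0,0,0,0,0,0,0.01]'|grep -E "posi|force: \[";for i in 1 2 3; do python3 -m pendant '[0,0,0.002,0,0,0,0.01,0,0,0,0,0,0,0.01]'|grep -E "posi|force: \[";done
```

```text
position: [0.651, 0.0546, 0.1807]
force: [0.1, 0.8, -2.8]
position: [0.6508, 0.0545, 0.1785]
force: [-0.1, 0.5, -3.6]
position: [0.6508, 0.0546, 0.1765]
force: [-0.4, -0.0, -3.4]
position: [0.6508, 0.0545, 0.1745]
force: [-0.9, -0.4, -3.2]
```

```bash
for i in 1 2 3; do python3 -m pendant '[0,0,0.002,0,0,0,0.01,0,0,0,0,0,0,0.01]'|grep -E "posi|force: \[";done
```

```text
position: [0.6509, 0.0545, 0.1725]
force: [0.0, -0.6, -3.8]
position: [0.6509, 0.0545, 0.1705]
force: [-0.4, -0.9, -3.2]
position: [0.6508, 0.0545, 0.1685]
force: [0.1, -0.1, -1.5]
```

Lugs are in the slots. Pushing down.

```bash
python3 -m pendant '[0,0,0.004,0,0,0,0.01,0,0,0.004,0,0,0,0.01,0,0,0.004,0,0,0,0.01,0,0,0.004,0,0,0,0.01,0,0,0,0,0,0,0.01,0,0,0,0,0,0,0.01]'|tail -1;python3 go.py .651 .0545 .1525 73.6
```

```text
gripper_force: 60.0
t 48.35 pos [0.6512 0.0547 0.153 ] phi 73.6 w 0.015 j7 -0.59 F [-0.1  1.2  4. ]
turn [ 0. -0.  0.] then shift [-0.0003 -0.0001  0.0005]
```

```bash
python3 -m pendant '[0,0,0,0,0,0.175,0.01,0,0,0,0,0,0.175,0.01,0,0,0,0,0,0.175,0.01,0,0,0,0,0,0.175,0.01,0,0,0,0,0,0.175,0.01,0,0,0,0,0,0.175,0.01,0,0,0,0,0,0.02,0.01,0,0,0,0,0,0,0.01,0,0,0,0,0,0,0.01]'|tail -1;python3 go.py .651 .0545 .1525 13.5;python3 -m pendant '[0,0,-0.004,0,0,0,0.01,0,0,-0.004,0,0,0,0.01,0,0,0,0,0,0,0.01,0,0,0,0,0,0,0.01]'|tail -1;python3 go.py .651 .0545 .1595 13.5
```

```text
gripper_force: 60.0
t 49.48 pos [0.6512 0.0542 0.1528] phi 12.4 w 0.0147 j7 -1.53 F [ 0.8 -0.9  4.2]
turn [ 0.    -0.    -0.019] then shift [-0.0001 -0.0003  0.0003]
gripper_force: 60.0
t 49.98 pos [0.6504 0.0544 0.1588] phi 12.3 w 0.0148 j7 -1.53 F [  4.8  -0.3 -11.7]
turn [-0.     0.002 -0.02 ] then shift [ 0.0006  0.     -0.0007]
```

Locked in the rear right. Next the second long one.

```bash
python3 -m pendant '[0,0,0.002,0,0,0,0.01,0,0,0,0,0,0,0.05,0,0,0,0,0,0,0.05,0,0,0,0,0,0,0.05,0,0,-0.05,0,0,0,0.05,0,0,-0.05,0,0,0,0.05]'|tail -1;python3 -m pendant '[0,0,0,0,0,-0.17,0.05,0,0,0,0,0,-0.17,0.05,0,0,0,0,0,-0.17,0.05,0,0,0,0,0,-0.17,0.05,0,0,0,0,0,-0.17,0.05,0,0,0,0,0,-0.17,0.05,0,0,0,0,0,-0.17,0.05,0,0,0,0,0,-0.17,0.05,0,0,0,0,0,-0.17,0.05,0,0,0,0,0,-0.17,0.05]'|tail -1;python3 - <<'E'
from h import *
t=get_image("top");s=get_image("side")
for n,im,roi in(("top",t,(360,220,395,245)),("side",s,(250,240,275,265))):
  for c,a in blobs(im,(15,80,70),(40,255,255),roi,2)[1]:print(n,c.round(1),a,ray(n,*c,.142)[:2].round(4))
E
python3 go.py .4375 -.378 .26 110
```

```text
gripper_force: 0.0
gripper_force: 0.0
top [380.5 228. ] 6 [ 0.4447 -0.3962]
top [369.4 232.2] 5 [ 0.4301 -0.3564]
top [382.5 239.5] 2 [ 0.4039 -0.4011]
side [254.8 248.8] 6 [ 0.4301 -0.3607]
side [262.4 256.1] 11 [ 0.445  -0.3984]
t 52.08 pos [0.6508 0.0545 0.2586] phi 109.8 w 0.0497 j7 0.03 F [-0.4  0.2  0.4]
turn [-0.    -0.    -0.003] then shift [-0.3335 -0.3484 -0.0014]
```

```bash
python3 -m pendant '[-0.0371,-0.0387,0,0,0,0,0.05,-0.0371,-0.0387,0,0,0,0,0.05,-0.0371,-0.0387,0,0,0,0,0.05,-0.0371,-0.0387,0,0,0,0,0.05,-0.0371,-0.0387,0,0,0,0,0.05,-0.0371,-0.0387,0,0,0,0,0.05,-0.0371,-0.0387,0,0,0,0,0.05,-0.0371,-0.0387,0,0,0,0,0.05,-0.0371,-0.0387,0,0,0,0,0.05,0,0,0,0,0,0,0.05]'|tail -1;python3 -m pendant '[0,0,0.05,0,0,0,0.05,0,0,0.03,0,0,0,0.05,0,0,0,0,0,0,0.05,0,0,0,0,0,0,0.05,0,0,0,0,0,0,0.05,0,0,0,0,0,0,0.05]'|tail -1;python3 go.py .4375 -.378 .1252 110
```

```text
gripper_force: 0.0
gripper_force: 0.0
t 54.08 pos [ 0.4362 -0.3775  0.1798] phi 109.7 w 0.0502 j7 0.86 F [0.3 0.4 0. ]
turn [ 0.001  0.002 -0.005] then shift [-0.0009  0.0011  0.0546]
```

```bash
python3 -m pendant '[-0.0009,0.0011,0.02,0,0,0,0.05,0,0,0.02,0,0,0,0.05,0,0,0.0145,0,0,0,0.05,0,0,0,0,0,0,0.05,0,0,0,0,0,0,0.05]' 60|tail -1;python3 go.py .4375 -.378 .1252 110;python3 -m pendant '[0,0,0,0,0,0,0.01,0,0,0,0,0,0,0.01,0,0,0,0,0,0,0.01,0,0,0,0,0,0,0.01]' 60 | tail -2;python3 go.py .4375 -.378 .1252 110; python3 -m pendant '[0,0,-0.03,0,0,0,0.01,0,0,-0.05,0,0,0,0.01,0,0,-0.06,0,0,0,0.01,0,0,-0.06,0,0,0,0.01,0,0,0,0,0,0,0.01,0,0,0,0,0,0,0.01]'|tail -1;python3 go.py .6250 .1627 .32 73.6
```

```text
gripper_force: 0.0
t 54.7 pos [ 0.4374 -0.378   0.1249] phi 109.7 w 0.05 j7 0.84 F [0.6 0.7 0.8]
turn [ 0.001  0.001 -0.005] then shift [-0.0001  0.0001 -0.0003]
width: 0.164
gripper_force: 60.1
t 55.2 pos [ 0.4369 -0.3778  0.1243] phi 109.7 w 0.015 j7 0.84 F [-0.9 -0.2  1.2]
turn [-0.     0.    -0.005] then shift [-0.0004  0.0005 -0.0009]
gripper_force: 60.0
t 55.95 pos [ 0.4364 -0.3774  0.3231] phi 109.7 w 0.0145 j7 0.89 F [-0.9 -0.5 -3.2]
turn [-0.001 -0.001  0.63 ] then shift [0.5714 0.0284 0.0031]
```

```bash
python3 -m pendant '[0,0,0,0,0,0.158,0.01,0,0,0,0,0,0.158,0.01,0,0,0,0,0,0.157,0.01,0,0,0,0,0,0.157,0.01,0,0,0,0,0,0,0.01]'|tail -1; python3 -m pendant '[0.0571,0.0028,0,0,0,0,0.01,0.0571,0.0028,0,0,0,0,0.01,0.0571,0.0028,0,0,0,0,0.01,0.0571,0.0028,0,0,0,0,0.01,0.0571,0.0028,0,0,0,0,0.01,0.0571,0.0028,0,0,0,0,0.01,0.0571,0.0028,0,0,0,0,0.01,0.0571,0.0028,0,0,0,0,0.01,0.0571,0.0028,0,0,0,0,0.01,0.0571,0.0028,0,0,0,0,0.01]'|tail -1;python3 -m pendant '[0,0,0,0,0,0,0.01,0,0,0,0,0,0,0.01,0,0,0,0,0,0,0.01,0,0,0,0,0,0,0.01]'|tail -1;python3 go.py .6250 .1627 .195 73.6
```

```text
gripper_force: 60.0
gripper_force: 60.0
gripper_force: 60.0
t 58.33 pos [0.625  0.1609 0.3243] phi 73.5 w 0.0148 j7 -0.76 F [ 1.  -0.1 -2.1]
turn [ 0.     0.    -0.001] then shift [ 0.0018 -0.0005  0.1293]
```

```bash
python3 -m pendant '[0.0018,-0.0005,0.05,0,0,0,0.01,0,0,0.05,0,0,0,0.01,0,0,0.029,0,0,0,0.01,0,0,0,0,0,0,0.01,0,0,0,0,0,0,0.01,0,0,0,0,0,0,0.01,0,0,0,0,0,0,0.01]'|tail -1;python3 go.py .6250 .1627 .1815 73.6
```

```text
gripper_force: 60.0
t 59.2 pos [0.6256 0.1643 0.1965] phi 73.6 w 0.015 j7 -0.8 F [ 0.3  0.4 -2. ]
turn [ 0.002 -0.001  0.   ] then shift [-0.0017 -0.0001  0.015 ]
```

```bash
python3 -m pendant '[-0.0016,0,0.008,0,0,0,0.01,0,0,0.004,0,0,0,0.01,0,0,0,0,0,0,0.01,0,0,0,0,0,0,0.01,0,0,0.004,0,0,0,0.01,0,0,0,0,0,0,0.01,0,0,0,0,0,0,0.01]'|grep -E "posi|force: \[";for i in 1 2 3; do python3 -m pendant '[0,0,0.002,0,0,0,0.01,0,0,0,0,0,0,0.01]'|grep -E "posi|force: \[";done
```

```text
position: [0.6246, 0.1625, 0.1792]
force: [-0.0, -1.1, -2.1]
position: [0.6245, 0.1624, 0.177]
force: [0.6, 0.3, -1.4]
position: [0.6244, 0.1625, 0.175]
force: [-0.2, 0.1, -2.0]
position: [0.6244, 0.1625, 0.173]
force: [-1.1, -0.1, -2.1]
```

```bash
for i in 1 2 3; do python3 -m pendant '[0,0,0.002,0,0,0,0.01,0,0,0,0,0,0,0.01]'|grep -E "posi|force: \[";done; python3 -m pendant '[0,0,0.004,0,0,0,0.01,0,0,0,0,0,0,0.01]'|grep -E "posi|force: \["
```

```text
position: [0.6244, 0.1625, 0.171]
force: [-0.7, -0.1, -2.3]
position: [0.6244, 0.1624, 0.169]
force: [-0.3, -0.2, -3.6]
position: [0.6245, 0.1624, 0.167]
force: [0.6, 1.1, -2.3]
position: [0.6247, 0.1627, 0.1634]
force: [-0.3, -0.5, 2.9]
```

```bash
python3 -m pendant '[0,0,0.004,0,0,0,0.01,0,0,0.004,0,0,0,0.01,0,0,0.0025,0,0,0,0.01,0,0,0,0,0,0,0.01,0,0,0,0,0,0,0.01]'|tail -1;python3 go.py .625 .1627 .153 73.6;python3 -m pendant '[0,0,0,0,0,0.175,0.01,0,0,0,0,0,0.175,0.01,0,0,0,0,0,0.175,0.01,0,0,0,0,0,0.175,0.01,0,0,0,0,0,0.175,0.01,0,0,0,0,0,0.175,0.01,0,0,0,0,0,0.02,0.01,0,0,0,0,0,0,0.01,0,0,0,0,0,0,0.01]'|tail -1;python3 go.py .625 .1627 .153 13.5;python3 -m pendant '[0,0,-0.004,0,0,0,0.01,0,0,-0.004,0,0,0,0.01,0,0,0,0,0,0,0.01,0,0,0,0,0,0,0.01]'|tail -1;python3 go.py .625 .1627 .16 13.5
```

```text
gripper_force: 60.0
t 62.45 pos [0.6247 0.1627 0.1528] phi 73.6 w 0.0145 j7 -0.81 F [-0.7  0.1  5.4]
turn [ 0. -0.  0.] then shift [ 0.0001  0.0003 -0.0002]
gripper_force: 60.1
t 63.58 pos [0.6248 0.162  0.1529] phi 12.3 w 0.0148 j7 -1.75 F [-0.7 -1.3  5.4]
turn [ 0.001 -0.    -0.021] then shift [ 0.0003 -0.0006 -0.0001]
gripper_force: 60.1
t 64.08 pos [0.6242 0.162  0.1597] phi 12.3 w 0.0146 j7 -1.75 F [ 2.  -1.8 -9.3]
turn [ 0.001  0.001 -0.021] then shift [ 0.001  -0.0004 -0.0003]
```

All three fresh cartridges are locked. Releasing, rising and checking the scene before the slide.

```bash
python3 -m pendant '[0,0,0.002,0,0,0,0.01,0,0,0,0,0,0,0.05,0,0,0,0,0,0,0.05,0,0,0,0,0,0,0.05,0,0,-0.05,0,0,0,0.05,0,0,-0.05,0,0,0,0.05,0,0,0,0,0,-0.021,0.05,0,0.06,0,0,0,0,0.05,0,0.06,0,0,0,0,0.05,0,0.06,0,0,0,0,0.05]'|tail -1;python3 -m pendant '[0,0.06,0,0,0,0,0.05,0,0.06,0,0,0,0,0.05,0,0,0,0,0,0,0.05,0,0,0,0,0,0,0.05]'|tail -1;python3 go.py .6503 -.0595 .26 13.5;python3 - <<'E'
from h import *
t=get_image("top");s=get_image("side")
a=cv2.resize(t[155:275,150:310],None,fx=3.3,fy=3.3,interpolation=cv2.INTER_CUBIC);b=cv2.resize(s[155:245,205:265+60],None,fx=4.4,fy=4.4,interpolation=cv2.INTER_CUBIC)
b=cv2.resize(b,(int(b.shape[1]*396/b.shape[0]),396));a=cv2.resize(a,(int(a.shape[1]*396/a.shape[0])*270//528,396*270//528));a=cv2.copyMakeBorder(a,0,396-a.shape[0],0,0,cv2.BORDER_CONSTANT)
cv2.imwrite("pics/g6.png",np.hstack([a,b])[:,:800,::-1])
E
```

```text
gripper_force: 0.0
gripper_force: 0.0
t 65.83 pos [ 0.6943 -0.1285  0.2577] phi 13.5 w 0.0501 j7 -1.25 F [1.  0.6 0. ]
turn [-0.001  0.001  0.   ] then shift [-0.0267 -0.0774 -0.0023]
```

View pics/g6.png

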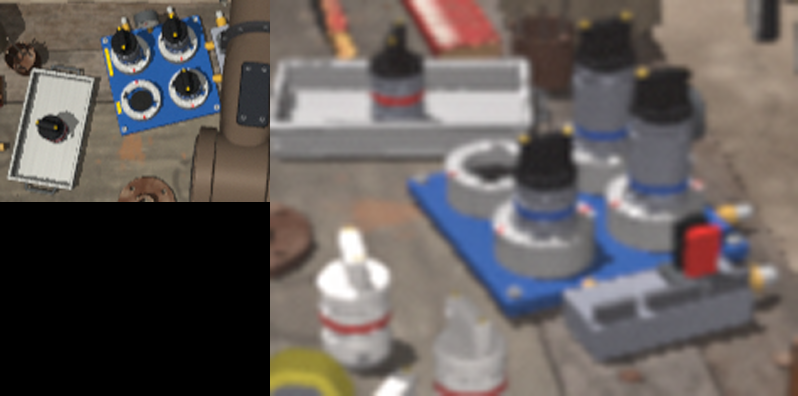

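The picture shows the spent one standing in the tray (400,80) and the fresh ones locked with their bars along x. The slide is at the rear (700,250). Now the tilted approach to the slide.

```bash
python3 -m pendant '[0,0,0,0.125,0,0,0.05,0,0,0,0.125,0,0,0.05,0,0,0,0,0,0,0.05]'|tail -1
python3 - <<'E'
from h import *
o=observe();r=R.from_rotvec(o["ee_rot"]).as_matrix();print(o["position"],(r.T@(np.array([.6503,-.0595,.16])-o["position"])).round(4), (r.T@np.array([0,0,-.01])).round(4))
E
```

```text
gripper_force: 0.0
[ 0.69428765 -0.13139771  0.25723656] [-0.026  -0.0536  0.114 ] [0.     0.0025 0.0097]
```

```bash
python3 -m pendant '[-0.013,-0.039,0.01,0,0,0,0.05,-0.013,-0.039,0.01,0,0,0,0.05,0,0,0,0,0,0,0.05,0,0.0062,0.0242,0,0,0,0.05,0,0.0062,0.0242,0,0,0,0.05,0,0.0062,0.0242,0,0,0,0.05,0,0.0062,0.0242,0,0,0,0.05,0,0,0,0,0,0,0.05,0,0,0,0,0,0,0.05,0,0,0,0,0,0,0.05]'|tail -1
python3 - <<'E'
from h import *
o=observe();r=R.from_rotvec(o["ee_rot"]).as_matrix();print(o["position"],o["force"].round(1),(r.T@(np.array([.6503,-.0595,.1])-o["position"])).round(4))
E
```

```text
gripper_force: 0.0
[ 0.65139203 -0.05687385  0.16014709] [ 0.3 -0.6 -0.3] [-0.0018  0.017   0.0577]
```

```bash
python3 -m pendant '[-0.0009,0.006,0.0193,0,0,0,0.05,-0.0009,0.006,0.0193,0,0,0,0.05,0,0.005,0.0193,0,0,0,0.05,0,0,0,0,0,0,0.05,0,0,0,0,0,0,0.05]'|grep -E "posi|force: \["; for i in 1 2 3 4; do python3 -m pendant '[0,0.002,0.0077,0,0,0,0.05,0,0,0,0,0,0,0.05]'|grep -E "posi|force: \["; done
```

```text
position: [0.6498, -0.0594, 0.0991]
force: [0.3, -0.6, -0.2]
position: [0.6491, -0.0596, 0.0901]
force: [-0.5, 0.0, 0.3]
position: [0.6488, -0.0596, 0.0817]
force: [-0.1, 0.1, 0.2]
position: [0.6488, -0.0596, 0.0737]
force: [-1.1, 0.4, 0.7]
position: [0.6488, -0.0596, 0.0658]
force: [-0.2, 0.1, 0.1]
```

No contact. Closing.

```bash
python3 -m pendant '[0,0,0,0,0,0,0.035,0,0,0,0,0,0,0.02,0,0,0,0,0,0,0.015,0,0,0,0,0,0,0.015,0,0,0,0,0,0,0.015]' 20; python3 a.py | head -1
```

```text
clock: 69.8
position: [0.6489, -0.0554, 0.0677]
ee_rot: [-2.868, -0.344, 0.044]
force: [-3.2, 9.1, 6.7]
width: 0.282
gripper_force: 19.4
[(array([300.325, 212.5  ]), np.int32(40))]
```

```bash
python3 -m pendant '[0,-0.002,0,0,0,0,0.015,0,0,0,0,0,0,0.015]' 25|grep -E "posi|force|wid";python3 -m pendant '[-0.005,0,0,0,0,0,0.015,-0.005,0,0,0,0,0,0.015,0,0,0,0,0,0,0.015]' 25|grep -E "posi|force|wid"; python3 a.py | head -1
```

```text
position: [0.6488, -0.0553, 0.0678]
force: [-1.3, 6.1, 5.1]
width: 0.278
gripper_force: 24.1
position: [0.6388, -0.0576, 0.0678]
force: [-2.7, 6.6, 4.7]
width: 0.278
gripper_force: 24.2
[(array([298.13513514, 213.16216216]), np.int32(37))]
```

```bash
python3 -m pendant '[-0.01,0,0,0,0,0,0.015,-0.01,0,0,0,0,0,0.015,-0.01,0,0,0,0,0,0.015,-0.01,0,0,0,0,0,0.015,-0.0105,0,0,0,0,0,0.015,0,0,0,0,0,0,0.015,0,0,0,0,0,0,0.015]' 25|grep -E "posi|force|wid"; python3 a.py | head -1
```

```text
position: [0.5893, -0.0694, 0.0677]
force: [-3.2, 7.8, 4.4]
width: 0.277
gripper_force: 24.2
[(array([285.71875, 216.8125 ]), np.int32(32))]
```

```bash
python3 -m pendant '[0,0,0,0,0,0,0.05,0,0,0,0,0,0,0.05,0,0,0,0,0,0,0.05,0,-0.0062,-0.0242,0,0,0,0.05,0,-0.0124,-0.0484,0,0,0,0.05,0,-0.0124,-0.0484,0,0,0,0.05,0,-0.0124,-0.0484,0,0,0,0.05,0,0.06,0,0,0,0,0.05,0,0.06,0,0,0,0,0.05,0,0.06,0,0,0,0,0.05]'|grep -E "posi|force|wid";python3 - <<'E'
from h import *
t=get_image("top");s=get_image("side")
a=cv2.resize(t[150:230,200:320],None,fx=3.3,fy=3.3,interpolation=cv2.INTER_CUBIC);b=cv2.resize(s[165:235,240:310],None,fx=5,fy=5,interpolation=cv2.INTER_CUBIC)
h=350;a=cv2.copyMakeBorder(a,0,h-a.shape[0],0,0,cv2.BORDER_CONSTANT)
cv2.imwrite("pics/g7.png",np.hstack([a,b])[:,:,::-1])
for n,im in(("top",t),("side",s)):
  for c,a in blobs(im,(0,160,100),(8,255,255),(270,160,330,235))[1]:print("red",n,c.round(1),a,ray(n,*c,.093)[:2].round(4))
E
```

```text
position: [0.6311, -0.2431, 0.1971]
force: [1.4, 0.2, 0.2]
width: 0.546
gripper_force: 0.0
red top [292.  191.2] 21 [ 0.5936 -0.0865]
red side [287.5 214.8] 69 [ 0.5872 -0.1206]
```

View pics/g7.png

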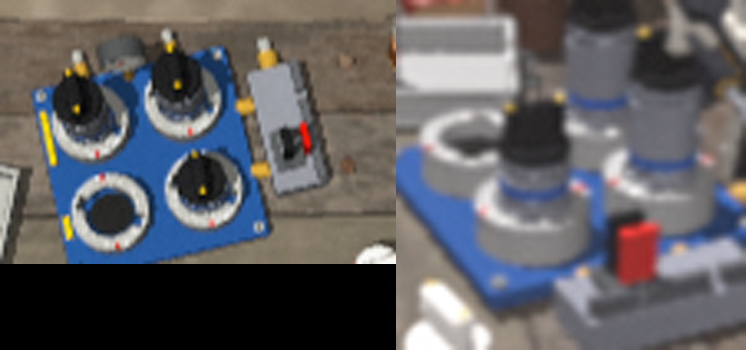

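The slide is back at its start position (red tab (.5936,−.0865), start value (.5933,−.0866)) and the tab is sprung out. The arm is clear.

```bash
python3 -m pendant '[0,0,-0.03,0,0,0,0.05,0,0,0,0,0,0,0.05,0,0,0,0,0,0,0.05]'|grep -E "clock|force"; python3 -c "
from cell import *
print(sign_off())"
```

```text
clock: 73.18
force: [-0.1, -0.5, -0.7]
gripper_force: 0.0
the job is handed in; nothing more can be done
None
```

The job is done and handed in at 73 s: air shut off first, the one spent short cartridge stood in the tray, two fresh long and one fresh short locked in (front-left socket left empty, as only three fresh were there), and the slide back in the front notch; the first try at fitting the short one hit the collar rim at about 49 N wrist force, so I set it down, regrasped it and fitted it cleanly.

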